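Find and mark the balance point of a loaded lab beam

TASK

Gently slide the aluminium beam along the balance stand, without lifting it off, until it tips off the rest and stays balanced level on the orange ridge with nothing touching it. Then mark its balance point: set the red rider gently astride the beam, seated and centred right above the ridge, and let go so that the beam stays balanced level with the rider on it. Never push or squeeze the beam hard or press the rider down hard, and leave the glassware, jars, dish and stopper alone.

Things in the scene. Friction and masses are not known exactly. Their poses are not given: they have to be found in the camera images.
- beam: aluminium beam, black end caps, 400 mm long (its y), 26 wide (x), 18 high (z), 0.4 kg; origin: middle of its underside. Its balance point is hidden inside, up to 36 mm either way from mid-length. It starts sloping down about 6 degrees to the stand's +y, mid-length 75 mm to +y of the ridge, lying on ridge and +y rest. A touch can keep it from swinging: let go to see how it lies.
- stand: fixed stand, grey base 70 x 270 x 8 mm, long along its y; origin under its middle. Across its middle an orange ridge (see fulcrum); 110 mm to either side along y a dark steel rest, 20 mm wide, top 38 mm above the table. The beam lies along y. Cheeks 30 mm apart guide it with 2 mm play a side, rising 6 mm above the ridge's top and 10 mm above the rests' tops.
- fulcrum (a point): centre of the orange ridge's flat top, 50 mm above the table; axes as the stand's (y along the beam, z up). The top is 16 mm wide along y: the beam stays level on the ridge only while its balance point is over this top, else it tips about 6 degrees on to a rest. Near its edges the beam leans a little
- rider: red plastic saddle, 0.04 kg, standing on the table in front of the stand. Plate 40 (x) x 24 (y) x 6 mm; a leg at either end in x, 30 mm apart inside, reaching 8 mm below the plate; on top a 16 x 16 mm square post to grip, up to 60 mm above the feet. Origin: between the feet, at their underside; seated, 10 mm above the beam's underside. White lines mark its middle (y = 0).
- jar_a: white plastic jar with a white cap, 42 mm across, 62 mm tall, on the robot's side of the stand; origin under its centre; leave it alone
- jar_b: white plastic jar like jar_a, beyond the stand; origin under its centre; leave it alone
- jar_c: white plastic jar like jar_a, beyond the stand; origin under its centre; leave it alone
- dish: white porcelain evaporating dish, 90 mm across, 35 mm tall; origin under its centre; leave it alone
- beaker: glass beaker, 70 mm across, 85 mm tall; origin under its centre; leave it alone
- cylinder: glass measuring cylinder, 140 mm tall, on a blue foot 68 mm across; origin under its centre; leave it alone
- stopper: cork stopper, 30 mm across at its top, 28 mm tall; origin under its centre; leave it alone
Not all that is in view belongs to the job. What is meant by the rider is not purple, and is the smaller of those in its own colour.

How it is judged:
By the outcome, as a careful person would: the job done as asked, in the order asked, and still so for the second after the job is handed in, with the robot touching nothing.
It also fails if it takes over 72 s, if anything falls off the work surface, if the arm or the gripper's body presses on something with over 40 N, if the wrist force passes 120 N, or if a joint passes its speed limit or range.

ROBOT

A 7-joint arm with a two-finger parallel gripper is mounted at the origin on the work surface. World frame = base frame: x ahead of the robot, y to its left, z up, the work surface at z = 0. Lengths are in m, angles in rad, forces in N, time in s.
With the tool pointing down it reaches from about 0.4 to 0.9 m from the base axis. Payload 5.5 kg.
Tool frame: the origin (TCP) lies midway between the tips of the shut fingers; the grasp point (between the pads) lies ctrl.tcp_to_grasp behind it (ctrl.tcp_to_grasp is the distance from the TCP to the grasp point, in m); z points along the fingers, y is the line along which they close (so a half turn about z gives the same grasp; the last joint's range is limited). The gripper opens to 92 mm and grips with 3 to 60 N. Pads are 19 mm wide; open, the fingers measure 130 mm over their backs; the gripper's body (75 mm by 190 mm) begins 47 mm behind the grasp point.
Start: joints at [-0.885, 0.501, -0.427, 1.55, 0.221, 1.138, -0.21], TCP at [0.267, 0.593, 0.227] pointing down, gripper open.
Joint ranges: [-2.88, 2.88], [-0.31, 2.03], [-1.54, 1.56], [0.2, 2.42], [-1.41, 4.55], [0.19, 2.02], [-2.57, 2.57]. Speed limits (rad/s): [2.57, 2.57, 3.14, 3.14, 3.14, 3.14, 3.14].

INTERFACE

Orientations are given as a unit quaternion [w, x, y, z].
In Python, from station import ctrl gives the robot as it stands.
- The arm moves only by the tool servo_tool, never from a script. Its argument "targets" is a list of rows, each an object with "grip": the opening, from -1 (shut) to 1 (fully open); "linear": the shift along the tool's x, y, z in mm, a list of three; "rotation": the turn, a rotation vector about the tool's x, y, z in rad, a list of three. In form: [{"grip": grip, "linear": [dx, dy, dz], "rotation": [ax, ay, az]}, ...]. A call has 1 to 10 rows; each row is the pose to reach, as a shift and turn from the pose commanded when the call began, along the tool's axes at that moment; what a row does not reach only later rows make up. A row lasts 1/12 s, in which the tool goes at most 41.7 mm and 7.16 degrees, less where a joint would pass 70% of its speed; a pose out of reach is approached as far as the arm can. A call with a gripper value outside its range is refused whole. The fingers move at their own pace and stop on an object; "squeeze" is the grip in N (left out, the last holds). Time passes only in rows, so rows that repeat a pose let the fingers close. It gives the time, the measured TCP pose, the force, the opening and the grip force at its end, in the units of the state.
- ctrl.sense(): the state, without advancing time (a new reading comes with each control period).
- ctrl.grab_frame(name): name is "side" or "top"; returns a dict with "img" (420x560x3 uint8, red, green, blue), "depth" (420x560 float32, m along the optical axis (not along the pixel's ray), 0 where there is no reading), "K" (3x3 intrinsics, pixels), "dist" ([k1, k2, p1, p2, k3] as OpenCV has them; the pictures are not rectified), "R" (3x3) and "t" (3): a world point X has camera coordinates R X + t. Camera axes: x right, y down, z forward; pixel columns grow to the right and rows downward; lengths in m; the calibration is good to about 2 mm. A picture is of the moment at which its call begins.
- ctrl.sign_off(): hands the job in; it is judged then, once.
The state is a dict: "time_s": time; "joint_positions": joint angles; "qvel": joint speeds; "effort": joint torques, N m; "eef_pos": TCP position; "eef_rot": TCP orientation; "wrist_force": force on the tool from outside, world axes, zero at the start; "moment": the same for the moment, N m; "gripper_width": finger opening in m; "gripper_force": force on a finger pad.
Only numpy, scipy, OpenCV 4.12 (cv2) and the standard library are available. Lean on these libraries where they do the work, as an engineer would, in place of code of your own. Each camera call takes 0.05 s, during which the arm holds its last target. There are 200 camera calls.

## Working session

There is one attempt and no reset: what is moved stays moved. The work goes in short steps, Python scripts to look and compute and a tool call to move; the robot and the scene stay as the last step left them, time stands still between calls to the robot, and variables do not carry over. Pictures are saved under pics/ and viewed, at most 10 in all, crops included, and the job is handed in when it is done.

Besides the shell and the picture viewer there is one more tool, called after "Call:" as name([rows], argument=value, ...), one row to a line, values as JSON. servo_tool: Moves the arm, as the interface text tells. Its arguments: {"type":"object","properties":{"targets":{"type":"array","items":{"type":"object","properties":{"grip":{"type":"number"},"linear":{"type":"array","items":{"type":"number"}},"rotation":{"type":"array","items":{"type":"number"}}}}},"squeeze":{"type":"number"}},"required":["targets"]}

```bash
ls; mkdir -p pics
cat > h.py <<'E'
import numpy as np, cv2
from station import ctrl
def snap(n,fn=None):
    f=ctrl.grab_frame(n); np.savez(''+n+'.npz',**{k:np.array(v) for k,v in f.items()})
    if fn: cv2.imwrite('pics/'+fn,f['img'][:,:,::-1])
    return f
def load(n): return dict(np.load(''+n+'.npz'))
def ray(f,u,v):
    p=cv2.undistortPoints(np.array([[[u,v]]],float),f['K'],f['dist'])[0,0]
    return np.array([p[0],p[1],1.])
def atz(f,u,v,z):  # world point on plane z
    d=f['R'].T@ray(f,u,v); c=-f['R'].T@f['t']; return c+d*(z-c[2])/d[2]
def bydepth(f,u,v):
    d=f['depth'][int(round(v)),int(round(u))]; return f['R'].T@(ray(f,u,v)*d-f['t'])
def proj(f,X):
    return cv2.projectPoints(np.array(X,float).reshape(-1,3),cv2.Rodrigues(f['R'])[0],f['t'],f['K'],f['dist'])[0][:,0]
E
python3 - <<'E'
from h import *
s=ctrl.sense(); print(s, ctrl.tcp_to_grasp)
f=snap('top','top0.png'); g=snap('side','side0.png')
for a in (f,g): print((-a['R'].T@a['t']).round(3), a['R'].round(2).tolist(), a['K'].round(0).tolist())
E
```

```text
pics
{'time_s': 0.0, 'joint_positions': array([-0.88480224,  0.5018619 , -0.42674727,  1.55145562,  0.22078981,
        1.13829785, -0.21028547]), 'qvel': array([-0.0008053 ,  0.00116786,  0.00066182,  0.00021928,  0.00160455,
        0.00057071, -0.00182576]), 'effort': array([-3.43379861e-04, -5.66596985e+01, -5.81633717e+00, -2.79119915e+01,
       -6.87212823e-02,  3.06984864e-02,  1.69426257e-04]), 'eef_pos': array([0.26647281, 0.59209167, 0.22566332]), 'eef_rot': array([-2.35301883e-04,  2.09812410e-01,  9.77741162e-01, -9.57711105e-04]), 'wrist_force': array([ 0.45948005, -0.42025583,  0.39438795]), 'moment': array([-0.00798266, -0.04794307, -0.01940035]), 'gripper_force': 0.0, 'gripper_width': 0.09160559414353746} 0.0188
[ 0.391 -0.044  0.904] [[-0.01, -1.0, -0.02], [-0.98, 0.01, -0.17], [0.17, 0.02, -0.98]] [[397.0, 0.0, 282.0], [0.0, 397.0, 218.0], [0.0, 0.0, 1.0]]
[ 0.498 -0.838  0.542] [[1.0, -0.05, 0.0], [-0.02, -0.53, -0.85], [0.04, 0.85, -0.53]] [[429.0, 0.0, 272.0], [0.0, 429.0, 213.0], [0.0, 0.0, 1.0]]
```

View pics/top0.png

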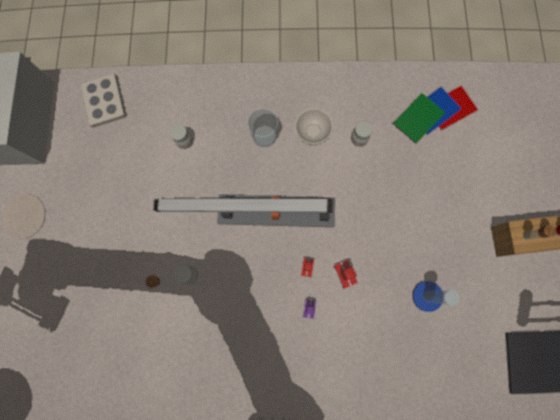

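View pics/side0.png

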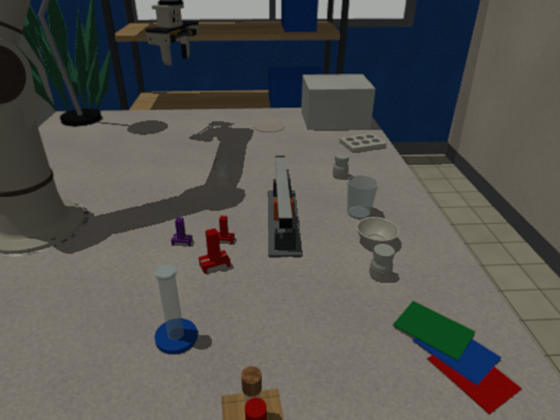

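Run:
```python
from h import *
f=load('top'); g=load('side')
a=cv2.resize(f['img'][185:325,140:375],None,fx=3.4,fy=3.4,interpolation=cv2.INTER_CUBIC)
cv2.imwrite('pics/c1.png',a[:,:,::-1])
print('table',bydepth(f,280,330))
for n,u,v in (('beam-y end top',329,204),('ridge',276,212),('beam mid',276,204),('+y end',158,204),('rest+',228,212),('rest-',324,215)): print(n,bydepth(f,u,v).round(4))
def blob(fr,lo,hi,box):
    im=fr['img'].astype(int); r,gr,b=[im[...,i] for i in range(3)]
    m=(r>90)&(r>2.2*gr)&(r>2.2*b); m2=np.zeros_like(m); x0,y0,x1,y1=box; m2[y0:y1,x0:x1]=m[y0:y1,x0:x1]; return m2
for box in ((295,250,322,285),(325,250,365,295)):
    m=blob(f,0,0,box); vs,us=np.nonzero(m)
    P=np.array([bydepth(f,u,v) for u,v in zip(us,vs)])
    print(box,len(us),'z max',np.sort(P[:,2])[-5:].round(4))
    for lo,hi in ((.05,.2),(.008,.025)):
        q=P[(P[:,2]>lo)&(P[:,2]<hi)]
        if len(q)<4: continue
        print(lo,len(q),q.mean(0).round(4),q.min(0).round(3),q.max(0).round(3), cv2.minAreaRect((q[:,:2]*1000).astype(np.float32)))
```

```text
table [ 0.29745678 -0.01899636 -0.00084165]
beam-y end top [ 0.564  -0.1264  0.0802]
ridge [ 0.5535 -0.0132  0.0511]
beam mid [ 0.5676 -0.0139  0.0692]
+y end [0.5766 0.2525 0.0417]
rest+ [0.5554 0.0928 0.0475]
rest- [ 0.5465 -0.1181  0.0468]
(295, 250, 322, 285) 108 z max [0.0625 0.0631 0.0638 0.9038 0.9038]
0.05 60 [ 0.435  -0.0798  0.059 ] [ 0.427 -0.087  0.051] [ 0.444 -0.072  0.064] ((435.30792236328125, -79.68980407714844), (14.919672966003418, 16.737754821777344), 88.35405731201172)
0.008 44 [ 0.4326 -0.0784  0.0139] [ 0.418 -0.092  0.01 ] [ 0.455 -0.069  0.023] ((436.1917419433594, -80.8990478515625), (19.042316436767578, 36.22018814086914), 79.62813568115234)
(325, 250, 365, 295) 252 z max [0.0849 0.085  0.0854 0.0859 0.9038]
0.05 110 [ 0.4187 -0.1631  0.0821] [ 0.407 -0.176  0.063] [ 0.431 -0.151  0.086] ((418.8106384277344, -163.45751953125), (21.817707061767578, 20.358766555786133), 23.278072357177734)
0.008 128 [ 0.4143 -0.1614  0.0192] [ 0.391 -0.187  0.016] [ 0.447 -0.142  0.024] ((419.309326171875, -164.2726287841797), (51.7129020690918, 30.773609161376953), 21.791786193847656)
```

View pics/c1.png

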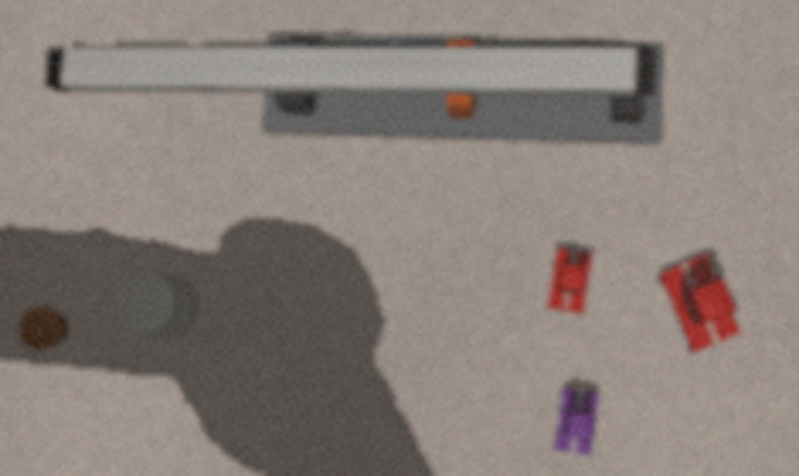

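```bash
cat >> h.py <<'E'
def beam(f):
    # all depth points in the beam's corridor and above the stand: top surface, sloped
    vs,us=np.mgrid[190:222,100:420]; P=np.array([bydepth(f,u,v) for u,v in zip(us.ravel(),vs.ravel())])
    S=np.array(STAND); a=S[2]; d=np.array([-np.sin(a),np.cos(a)]); n=np.array([np.cos(a),np.sin(a)])
    y=(P[:,:2]-S[:2])@d; x=(P[:,:2]-S[:2])@n
    k=(abs(x)<.010)&(P[:,2]>.03)&(P[:,2]<.12)&(abs(y)<.33); y,z,x=y[k],P[k,2],x[k]
    for _ in range(4):
        c=np.polyfit(y,z,1); r=z-np.polyval(c,y); k=abs(r)<.006; y,z,x=y[k],z[k],x[k]
    print('slope deg %.2f  z0 %.4f  y from %.4f to %.4f n %d rms %.4f'%(np.degrees(np.arctan(c[0])),c[1],y.min(),y.max(),len(y),r.std()))
    return c
E
python3 - <<'E'
import h; from h import *
f=load('top'); g=load('side')
c=[atz(f,u,v,.008)[:2] for u,v in ((217.4,224.1),(334.7,226.8),(334.7,197.4))]
print(np.round(c,4), [np.linalg.norm(c[i]-c[i+1]) for i in (0,1)])
e=c[0]-c[1]; yaw=np.arctan2(-e[0],e[1]); mid=(c[0]+c[2])/2; print('mid',mid,'yaw',np.degrees(yaw))
print('ridge px crop near end', atz(f,140+460/3.4,185+105/3.4,.05))
for z in (.0,.06): print('proj mid',z,proj(f,[*mid,z]))
h.STAND=(*mid,yaw); beam(f)
# refine rider: project model corners
yaw=-np.radians(9.5)
for nm,pp in (('jar_a',(140+150/3.4,185+300/3.4,.062)),('stopper',(140+43/3.4,185+328/3.4,.028)),('purple post',(140+580/3.4,185+392/3.4,.06))): print(nm,atz(f,*pp).round(3))
a=cv2.resize(f['img'][245:295,285:365],None,fx=5,fy=5,interpolation=cv2.INTER_CUBIC)
b=cv2.resize(g['img'][200:280,200:310],None,fx=6,fy=6,interpolation=cv2.INTER_CUBIC)
w=660; A=np.zeros((250,w,3),np.uint8); A[:,:400]=a[:250]
A=np.vstack([A[:250],b[:350]]); cv2.imwrite('pics/c2.png',A[:,:,::-1])
E
```

```text
[[ 0.535   0.1231]
 [ 0.526  -0.1452]
 [ 0.5946 -0.1472]] [np.float64(0.2684044838020231), np.float64(0.0685733013022465)]
mid [ 0.5647653  -0.01205954] yaw -1.9156023214371212
ridge px crop near end [ 0.54513306 -0.01157227  0.05      ]
proj mid 0.0 [[276.30531072 211.3637172 ]]
proj mid 0.06 [[275.3057921  206.15398351]]
slope deg -6.11  z0 0.0691  y from -0.1187 to 0.2772 n 1630 rms 0.0015
jar_a [0.421 0.182 0.062]
stopper [0.405 0.261 0.028]
purple post [ 0.364 -0.085  0.06 ]
```

View pics/c2.png

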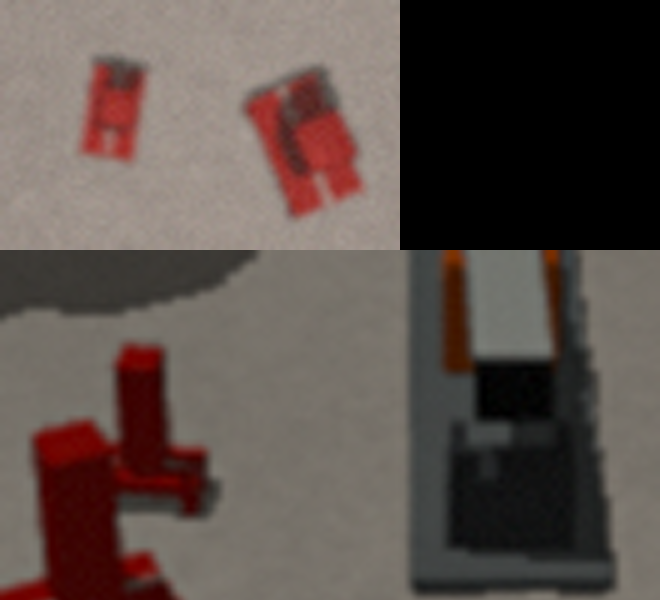

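Call:
servo_tool([
  {"grip": -1,"linear": [-40,-12,0],"rotation": [0,0,-0.04]},
  {"grip": -1,"linear": [-80,-25,0],"rotation": [0,0,-0.08]},
  {"grip": -1,"linear": [-120,-37,0],"rotation": [0,0,-0.12]},
  {"grip": -1,"linear": [-160,-50,0],"rotation": [0,0,-0.16]},
  {"grip": -1,"linear": [-200,-62,0],"rotation": [0,0,-0.2]},
  {"grip": -1,"linear": [-240,-75,0],"rotation": [0,0,-0.24]},
  {"grip": -1,"linear": [-280,-87,0],"rotation": [0,0,-0.28]},
  {"grip": -1,"linear": [-320,-100,0],"rotation": [0,0,-0.32]},
  {"grip": -1,"linear": [-360,-112,0],"rotation": [0,0,-0.36]},
  {"grip": -1,"linear": [-394,-123,0],"rotation": [0,0,-0.389]},
], squeeze=5)

```text
time_s: 0.93
eef_pos: [0.5773, 0.3162, 0.2262]
eef_rot: [-0.0, 0.017, 1.0, -0.0]
wrist_force: [0.8, -0.1, 0.8]
gripper_width: 0.0295
gripper_force: 0.0
```

```bash
sed -i '2a STAND=(0.5648,-0.0121,np.radians(-1.916))' h.py
cat >> h.py <<'E'
def tcp():
    s=ctrl.sense(); S=STAND; a=S[2]; p=s['eef_pos']; d=p[:2]-S[:2]
    q=s['eef_rot']; ty=2*np.array([q[1]*q[2]-q[0]*q[3],.5-q[1]**2-q[3]**2])
    print('t %.2f stand x %.1f y %.1f z %.1f mm  tool-y dir off stand %.2f deg F %s w %.1f gf %.1f'%(s['time_s'],*(1000*np.array([np.cos(a)*d[0]+np.sin(a)*d[1],-np.sin(a)*d[0]+np.cos(a)*d[1],p[2]])),np.degrees(np.arctan2(-ty[0],ty[1])-a),s['wrist_force'].round(2),s['gripper_width']*1e3,s['gripper_force']), 'tiltxy', (2*(q[1]*q[3]+q[0]*q[2])).round(4),(2*(q[2]*q[3]-q[0]*q[1])).round(4))
E
python3 -c "
from h import *
tcp()"
```

```text
t 0.93 stand x 1.5 y 328.5 z 226.2 mm  tool-y dir off stand 0.02 deg F [ 0.84 -0.13  0.81] w 29.5 gf 0.0 tiltxy -0.0003 -0.001
```

Call:
servo_tool([
  {"grip": -1,"linear": [1.5,0,40],"rotation": [0,0,0]},
  {"grip": -1,"linear": [1.5,0,80],"rotation": [0,0,0]},
  {"grip": -1,"linear": [1.5,0,120],"rotation": [0,0,0]},
  {"grip": -1,"linear": [1.5,0,155],"rotation": [0,0,0]},
  {"grip": -1,"linear": [1.5,0,180],"rotation": [0,0,0]},
  {"grip": -1,"linear": [1.5,0,195],"rotation": [0,0,0]},
  {"grip": -1,"linear": [1.5,0,198],"rotation": [0,0,0]},
  {"grip": -1,"linear": [1.5,0,198],"rotation": [0,0,0]},
])

```text
time_s: 1.6
eef_pos: [0.5735, 0.3189, 0.0279]
eef_rot: [-0.001, 0.017, 1.0, -0.0]
wrist_force: [-0.1, 0.6, 0.9]
gripper_width: 0.0004
gripper_force: 0.0
```

```bash
python3 -c "
from h import *
tcp(); f=snap('top'); g=snap('side'); beam(f)
a=cv2.resize(f['img'][160:250,90:350],None,fx=3,fy=3); b=cv2.resize(g['img'][120:260,230:360],None,fx=2.4,fy=2.4)
A=np.zeros((600,780,3),np.uint8); A[:270]=a; A[270:600,:312]=b[:330]; cv2.imwrite('pics/c3.png',A[:,:,::-1])"
```

```text
t 1.60 stand x -2.4 y 331.1 z 27.9 mm  tool-y dir off stand -0.01 deg F [-0.05  0.58  0.89] w 0.4 gf 0.0 tiltxy -0.0017 -0.0007
slope deg -6.10  z0 0.0691  y from -0.1185 to 0.2634 n 1567 rms 0.0014
```

View pics/c3.png

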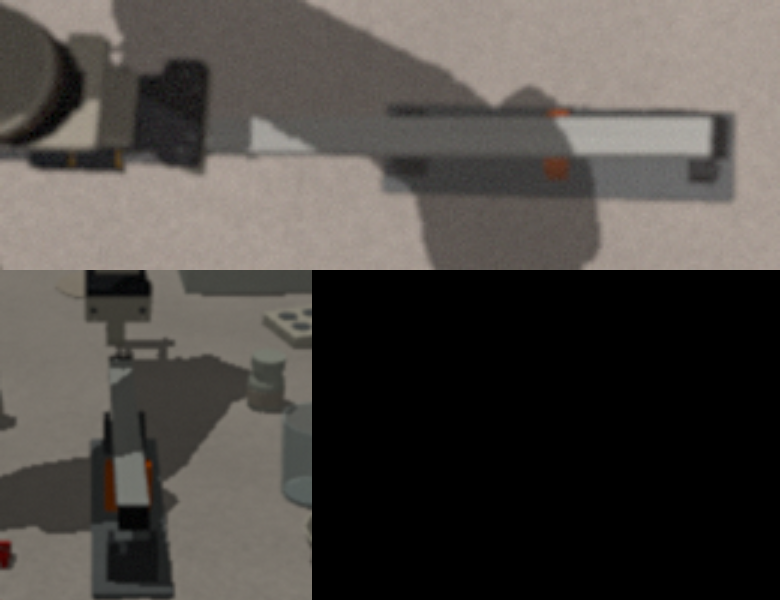

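Call:
servo_tool([
  {"grip": -1,"linear": [-2.4,-14,0],"rotation": [0,0,0]},
  {"grip": -1,"linear": [-2.4,-26,0],"rotation": [0,0,0]},
  {"grip": -1,"linear": [-2.4,-31,0],"rotation": [0,0,0]},
  {"grip": -1,"linear": [-2.4,-34,0],"rotation": [0,0,0]},
  {"grip": -1,"linear": [-2.4,-37,0],"rotation": [0,0,0]},
  {"grip": -1,"linear": [-2.4,-40,0],"rotation": [0,0,0]},
  {"grip": -1,"linear": [-2.4,-43,0],"rotation": [0,0,0]},
  {"grip": -1,"linear": [-2.4,-46,0],"rotation": [0,0,0]},
  {"grip": -1,"linear": [-2.4,-49,0],"rotation": [0,0,0]},
  {"grip": -1,"linear": [-2.4,-52,0],"rotation": [0,0,0]},
])

```text
time_s: 2.53
eef_pos: [0.5748, 0.2688, 0.0293]
eef_rot: [0.001, 0.016, 1.0, 0.001]
wrist_force: [-0.5, 5.1, 1.2]
gripper_width: 0.0003
gripper_force: 2.4
```

```bash
python3 -c "
from h import *
tcp(); f=snap('top'); beam(f)"
```

```text
t 2.53 stand x 0.6 y 281.1 z 29.3 mm  tool-y dir off stand 0.07 deg F [-0.48  5.08  1.24] w 0.3 gf 2.4 tiltxy 0.0011 0.0023
slope deg -6.43  z0 0.0697  y from -0.1288 to 0.2700 n 1396 rms 0.0015
```

Call:
servo_tool([
  {"grip": -1,"linear": [0,-2.5,0],"rotation": [0,0,0]},
  {"grip": -1,"linear": [0,-5,0],"rotation": [0,0,0]},
  {"grip": -1,"linear": [0,-7.5,0],"rotation": [0,0,0]},
  {"grip": -1,"linear": [0,-10,0],"rotation": [0,0,0]},
  {"grip": -1,"linear": [0,-12.5,0],"rotation": [0,0,0]},
  {"grip": -1,"linear": [0,-15,0],"rotation": [0,0,0]},
  {"grip": -1,"linear": [0,-17.5,0],"rotation": [0,0,0]},
  {"grip": -1,"linear": [0,-20,0],"rotation": [0,0,0]},
  {"grip": -1,"linear": [0,-22.5,0],"rotation": [0,0,0]},
  {"grip": -1,"linear": [0,-25,0],"rotation": [0,0,0]},
])

```text
time_s: 3.42
eef_pos: [0.5741, 0.2436, 0.0293]
eef_rot: [0.001, 0.016, 1.0, 0.001]
wrist_force: [-0.7, 5.5, 3.0]
gripper_width: 0.0004
gripper_force: 3.3
```

```bash
sed -i 's/(abs(y)<.33)/(y<.17)\&(y>-.33)/' h.py; python3 -c "
from h import *
tcp(); f=snap('top'); beam(f)"
```

```text
t 3.42 stand x 0.8 y 255.9 z 29.3 mm  tool-y dir off stand 0.04 deg F [-0.67  5.48  2.96] w 0.4 gf 3.3 tiltxy 0.0013 0.0022
slope deg -7.76  z0 0.0724  y from -0.1531 to 0.1700 n 1386 rms 0.0015
```

Call:
servo_tool([
  {"grip": -1,"linear": [0,0,-1],"rotation": [0,0,0]},
  {"grip": -1,"linear": [0,0,-2],"rotation": [0,0,0]},
  {"grip": -1,"linear": [0,0,-3],"rotation": [0,0,0]},
  {"grip": -1,"linear": [0,0,-4],"rotation": [0,0,0]},
  {"grip": -1,"linear": [0,1,-4],"rotation": [0,0,0]},
  {"grip": -1,"linear": [0,3,-4],"rotation": [0,0,0]},
  {"grip": -1,"linear": [0,6,-4],"rotation": [0,0,0]},
  {"grip": -1,"linear": [0,6,-4],"rotation": [0,0,0]},
  {"grip": -1,"linear": [0,6,-4],"rotation": [0,0,0]},
])

```text
time_s: 4.22
eef_pos: [0.5735, 0.247, 0.032]
eef_rot: [-0.001, 0.017, 1.0, -0.001]
wrist_force: [0.5, -0.4, -1.0]
gripper_width: 0.0007
gripper_force: 0.0
```

```bash
python3 -c "
from h import *
tcp(); f=snap('top'); beam(f)"
```

```text
t 4.22 stand x 0.0 y 259.2 z 32.0 mm  tool-y dir off stand -0.04 deg F [ 0.5  -0.36 -0.98] w 0.7 gf 0.0 tiltxy -0.0015 -0.0015
slope deg -6.09  z0 0.0689  y from -0.1561 to 0.1699 n 1409 rms 0.0016
```

Call:
servo_tool([
  {"grip": -1,"linear": [0,-3,0],"rotation": [0,0,0]},
  {"grip": -1,"linear": [0,-5.5,-0.1],"rotation": [0,0,0]},
  {"grip": -1,"linear": [0,-8,-0.4],"rotation": [0,0,0]},
  {"grip": -1,"linear": [0,-10.5,-0.7],"rotation": [0,0,0]},
  {"grip": -1,"linear": [0,-13,-1],"rotation": [0,0,0]},
  {"grip": -1,"linear": [0,-12,-1.2],"rotation": [0,0,0]},
  {"grip": -1,"linear": [0,-9,-1],"rotation": [0,0,0]},
  {"grip": -1,"linear": [0,-7,-1],"rotation": [0,0,0]},
  {"grip": -1,"linear": [0,-7,-1],"rotation": [0,0,0]},
  {"grip": -1,"linear": [0,-7,-1],"rotation": [0,0,0]},
])

```text
time_s: 5.1
eef_pos: [0.5736, 0.2406, 0.0335]
eef_rot: [-0.0, 0.017, 1.0, -0.0]
wrist_force: [-0.1, -0.3, 0.2]
gripper_width: 0.0005
gripper_force: 0.0
```

```bash
python3 -c "
from h import *
tcp(); f=snap('top'); beam(f)"
```

```text
t 5.10 stand x 0.3 y 252.9 z 33.5 mm  tool-y dir off stand -0.02 deg F [-0.08 -0.33  0.2 ] w 0.5 gf 0.0 tiltxy -0.0005 -0.0007
slope deg -6.10  z0 0.0689  y from -0.1624 to 0.1698 n 1450 rms 0.0016
```

Call:
servo_tool([
  {"grip": -1,"linear": [0,-3.5,0],"rotation": [0,0,0]},
  {"grip": -1,"linear": [0,-6,-0.1],"rotation": [0,0,0]},
  {"grip": -1,"linear": [0,-8.5,-0.4],"rotation": [0,0,0]},
  {"grip": -1,"linear": [0,-11,-0.7],"rotation": [0,0,0]},
  {"grip": -1,"linear": [0,-14,-1],"rotation": [0,0,0]},
  {"grip": -1,"linear": [0,-13,-1.2],"rotation": [0,0,0]},
  {"grip": -1,"linear": [0,-10,-1],"rotation": [0,0,0]},
  {"grip": -1,"linear": [0,-8,-1],"rotation": [0,0,0]},
  {"grip": -1,"linear": [0,-8,-1],"rotation": [0,0,0]},
  {"grip": -1,"linear": [0,-8,-1],"rotation": [0,0,0]},
])

```text
time_s: 5.98
eef_pos: [0.5733, 0.2327, 0.0344]
eef_rot: [-0.0, 0.017, 1.0, -0.0]
wrist_force: [0.6, 0.6, 0.8]
gripper_width: 0.0005
gripper_force: 0.0
```

```bash
python3 -c "
from h import *
tcp(); f=snap('top'); beam(f)"
```

```text
t 5.98 stand x 0.3 y 244.9 z 34.4 mm  tool-y dir off stand -0.01 deg F [0.64 0.61 0.79] w 0.5 gf 0.0 tiltxy -0.0006 -0.0007
slope deg 2.43  z0 0.0682  y from -0.1748 to 0.1623 n 1441 rms 0.0016
```

Call:
servo_tool([
  {"grip": -1,"linear": [0,2,0],"rotation": [0,0,0]},
  {"grip": -1,"linear": [0,2,0],"rotation": [0,0,0]},
  {"grip": -1,"linear": [0,2,0],"rotation": [0,0,0]},
  {"grip": -1,"linear": [0,2,0],"rotation": [0,0,0]},
  {"grip": -1,"linear": [0,2,0],"rotation": [0,0,0]},
  {"grip": -1,"linear": [0,2,0],"rotation": [0,0,0]},
])

```text
time_s: 6.53
eef_pos: [0.5736, 0.2349, 0.0347]
eef_rot: [0.0, 0.017, 1.0, -0.0]
wrist_force: [0.0, -0.3, -0.3]
gripper_width: -0.0001
gripper_force: 0.0
```

```bash
python3 -c "
from h import *
tcp(); f=snap('top'); beam(f)"
```

```text
t 6.53 stand x 0.5 y 247.2 z 34.7 mm  tool-y dir off stand -0.02 deg F [ 0.03 -0.27 -0.29] w -0.1 gf 0.0 tiltxy 0.0 -0.0
slope deg -3.16  z0 0.0685  y from -0.1719 to 0.1697 n 1455 rms 0.0015
```

Call:
servo_tool([
  {"grip": -1,"linear": [0,0,0],"rotation": [0,0,0]},
  {"grip": -1,"linear": [0,0,0],"rotation": [0,0,0]},
  {"grip": -1,"linear": [0,0,0],"rotation": [0,0,0]},
  {"grip": -1,"linear": [0,0,0],"rotation": [0,0,0]},
  {"grip": -1,"linear": [0,0,0],"rotation": [0,0,0]},
  {"grip": -1,"linear": [0,0,0],"rotation": [0,0,0]},
  {"grip": -1,"linear": [0,0,0],"rotation": [0,0,0]},
  {"grip": -1,"linear": [0,0,0],"rotation": [0,0,0]},
  {"grip": -1,"linear": [0,0,0],"rotation": [0,0,0]},
  {"grip": -1,"linear": [0,0,0],"rotation": [0,0,0]},
])

```text
time_s: 7.42
eef_pos: [0.5736, 0.235, 0.0347]
eef_rot: [-0.0, 0.017, 1.0, 0.0]
wrist_force: [0.1, 0.3, 0.2]
gripper_width: 0.0006
gripper_force: 0.0
```

```bash
python3 -c "
from h import *
tcp()
for i in range(4): f=snap('top'); beam(f)"
```

```text
t 7.42 stand x 0.5 y 247.2 z 34.7 mm  tool-y dir off stand -0.02 deg F [0.12 0.3  0.2 ] w 0.6 gf 0.0 tiltxy -0.0 0.0
slope deg -2.12  z0 0.0682  y from -0.1727 to 0.1695 n 1476 rms 0.0016
slope deg 0.21  z0 0.0680  y from -0.1735 to 0.1674 n 1460 rms 0.0015
slope deg 1.52  z0 0.0681  y from -0.1742 to 0.1668 n 1459 rms 0.0015
slope deg 0.26  z0 0.0681  y from -0.1735 to 0.1675 n 1451 rms 0.0015
```

Call:
servo_tool([
  {"grip": -1,"linear": [0,0,0],"rotation": [0,0,0]},
  {"grip": -1,"linear": [0,0,0],"rotation": [0,0,0]},
  {"grip": -1,"linear": [0,0,0],"rotation": [0,0,0]},
  {"grip": -1,"linear": [0,0,0],"rotation": [0,0,0]},
  {"grip": -1,"linear": [0,0,0],"rotation": [0,0,0]},
  {"grip": -1,"linear": [0,0,0],"rotation": [0,0,0]},
  {"grip": -1,"linear": [0,0,0],"rotation": [0,0,0]},
  {"grip": -1,"linear": [0,0,0],"rotation": [0,0,0]},
  {"grip": -1,"linear": [0,0,0],"rotation": [0,0,0]},
  {"grip": -1,"linear": [0,0,0],"rotation": [0,0,0]},
])

```text
time_s: 8.45
eef_pos: [0.5736, 0.235, 0.0347]
eef_rot: [-0.0, 0.017, 1.0, 0.0]
wrist_force: [0.6, 0.2, 0.0]
gripper_width: 0.0006
gripper_force: 0.0
```

Call:
servo_tool([
  {"grip": -1,"linear": [0,0,0],"rotation": [0,0,0]},
  {"grip": -1,"linear": [0,0,0],"rotation": [0,0,0]},
  {"grip": -1,"linear": [0,0,0],"rotation": [0,0,0]},
  {"grip": -1,"linear": [0,0,0],"rotation": [0,0,0]},
  {"grip": -1,"linear": [0,0,0],"rotation": [0,0,0]},
  {"grip": -1,"linear": [0,0,0],"rotation": [0,0,0]},
  {"grip": -1,"linear": [0,0,0],"rotation": [0,0,0]},
  {"grip": -1,"linear": [0,0,0],"rotation": [0,0,0]},
  {"grip": -1,"linear": [0,0,0],"rotation": [0,0,0]},
  {"grip": -1,"linear": [0,0,0],"rotation": [0,0,0]},
])

```text
time_s: 9.28
eef_pos: [0.5736, 0.235, 0.0347]
eef_rot: [-0.0, 0.017, 1.0, 0.0]
wrist_force: [1.1, -0.8, -0.0]
gripper_width: 0.0006
gripper_force: 0.0
```

```bash
python3 -c "
from h import *
tcp()
for i in range(7): f=snap('top'); beam(f)"
```

```text
t 9.28 stand x 0.5 y 247.2 z 34.7 mm  tool-y dir off stand -0.02 deg F [ 1.14 -0.82 -0.  ] w 0.6 gf 0.0 tiltxy -0.0 0.0
slope deg -1.08  z0 0.0681  y from -0.1732 to 0.1682 n 1461 rms 0.0015
slope deg -1.29  z0 0.0682  y from -0.1729 to 0.1684 n 1461 rms 0.0016
slope deg -0.23  z0 0.0680  y from -0.1733 to 0.1674 n 1461 rms 0.0015
slope deg 0.55  z0 0.0680  y from -0.1740 to 0.1671 n 1459 rms 0.0015
slope deg -0.59  z0 0.0681  y from -0.1733 to 0.1676 n 1462 rms 0.0016
slope deg -1.17  z0 0.0682  y from -0.1729 to 0.1678 n 1470 rms 0.0015
slope deg -0.52  z0 0.0681  y from -0.1731 to 0.1678 n 1458 rms 0.0015
```

Call:
servo_tool([
  {"grip": -1,"linear": [0,-3,0],"rotation": [0,0,0]},
  {"grip": -1,"linear": [0,-5,0],"rotation": [0,0,0]},
  {"grip": -1,"linear": [0,-6.5,0],"rotation": [0,0,0]},
  {"grip": -1,"linear": [0,-8,0],"rotation": [0,0,0]},
  {"grip": -1,"linear": [0,-9,0],"rotation": [0,0,0]},
  {"grip": -1,"linear": [0,-10,0],"rotation": [0,0,0]},
  {"grip": -1,"linear": [0,-11,0],"rotation": [0,0,0]},
  {"grip": -1,"linear": [0,-11,0],"rotation": [0,0,0]},
])

```text
time_s: 10.3
eef_pos: [0.5732, 0.2238, 0.0347]
eef_rot: [0.0, 0.017, 1.0, 0.0]
wrist_force: [0.7, 3.3, 0.2]
gripper_width: 0.0007
gripper_force: 1.3
```

```bash
python3 -c "
from h import *
tcp()
for i in range(3): f=snap('top'); beam(f)"
```

```text
t 10.30 stand x 0.6 y 236.1 z 34.7 mm  tool-y dir off stand -0.02 deg F [0.66 3.33 0.22] w 0.7 gf 1.3 tiltxy 0.0 0.0
slope deg -1.02  z0 0.0681  y from -0.1814 to 0.1558 n 1451 rms 0.0016
slope deg -1.05  z0 0.0681  y from -0.1817 to 0.1556 n 1457 rms 0.0016
slope deg -1.03  z0 0.0681  y from -0.1815 to 0.1558 n 1460 rms 0.0016
```

Call:
servo_tool([
  {"grip": -1,"linear": [0,0.5,0],"rotation": [0,0,0]},
  {"grip": -1,"linear": [0,1.5,0],"rotation": [0,0,0]},
  {"grip": -1,"linear": [0,5,0],"rotation": [0,0,0]},
  {"grip": -1,"linear": [0,8,0],"rotation": [0,0,0]},
  {"grip": -1,"linear": [0,8,0],"rotation": [0,0,0]},
  {"grip": -1,"linear": [0,8,0],"rotation": [0,0,0]},
])

```text
time_s: 10.95
eef_pos: [0.5733, 0.2322, 0.0346]
eef_rot: [-0.0, 0.017, 1.0, -0.0]
wrist_force: [-0.8, -0.7, 0.0]
gripper_width: 0.0001
gripper_force: 0.0
```

```bash
python3 -c "
from h import *
tcp()
for i in range(10): f=snap('top'); beam(f)"
```

```text
t 10.95 stand x 0.3 y 244.5 z 34.6 mm  tool-y dir off stand 0.01 deg F [-0.77 -0.7   0.01] w 0.1 gf 0.0 tiltxy -0.0002 -0.0001
slope deg 3.20  z0 0.0683  y from -0.1815 to 0.1616 n 1470 rms 0.0015
slope deg 1.36  z0 0.0680  y from -0.1808 to 0.1631 n 1479 rms 0.0016
slope deg -0.66  z0 0.0680  y from -0.1820 to 0.1643 n 1489 rms 0.0015
slope deg -0.09  z0 0.0680  y from -0.1821 to 0.1637 n 1487 rms 0.0016
slope deg 1.95  z0 0.0681  y from -0.1810 to 0.1624 n 1481 rms 0.0016
slope deg 3.45  z0 0.0683  y from -0.1820 to 0.1613 n 1478 rms 0.0015
slope deg 4.56  z0 0.0684  y from -0.1823 to 0.1606 n 1470 rms 0.0015
slope deg 5.11  z0 0.0685  y from -0.1826 to 0.1605 n 1487 rms 0.0016
slope deg 5.21  z0 0.0685  y from -0.1829 to 0.1607 n 1466 rms 0.0015
slope deg 4.92  z0 0.0685  y from -0.1825 to 0.1604 n 1476 rms 0.0015
```

Call:
servo_tool([
  {"grip": -1,"linear": [0,5,-30],"rotation": [0,0,0]},
  {"grip": -1,"linear": [0,5,-70],"rotation": [0,0,0]},
  {"grip": -1,"linear": [0,0,-105],"rotation": [0,0,0]},
  {"grip": -1,"linear": [0,-30,-120],"rotation": [0,0,0]},
  {"grip": -1,"linear": [0,-70,-120],"rotation": [0,0,0]},
  {"grip": -1,"linear": [0,-110,-120],"rotation": [0,0,0]},
  {"grip": -1,"linear": [0,-150,-120],"rotation": [0,0,0]},
  {"grip": -1,"linear": [0,-190,-120],"rotation": [0,0,0]},
  {"grip": -1,"linear": [0,-230,-120],"rotation": [0,0,0]},
  {"grip": -1,"linear": [0,-270,-120],"rotation": [0,0,0]},
])

```text
time_s: 12.28
eef_pos: [0.564, -0.0398, 0.155]
eef_rot: [0.0, 0.017, 1.0, -0.0]
wrist_force: [1.0, -0.5, -0.3]
gripper_width: 0.0006
gripper_force: 0.0
```

Call:
servo_tool([
  {"grip": -1,"linear": [0,-40,0],"rotation": [0,0,0]},
  {"grip": -1,"linear": [0,-80,0],"rotation": [0,0,0]},
  {"grip": -1,"linear": [0,-120,0],"rotation": [0,0,0]},
  {"grip": -1,"linear": [0,-160,0],"rotation": [0,0,0]},
  {"grip": -1,"linear": [0,-190,0],"rotation": [0,0,0]},
  {"grip": -1,"linear": [0,-202,0],"rotation": [0,0,0]},
  {"grip": -1,"linear": [0,-202,0],"rotation": [0,0,0]},
  {"grip": -1,"linear": [0,-202,0],"rotation": [0,0,0]},
])

```text
time_s: 12.95
eef_pos: [0.5574, -0.2393, 0.1545]
eef_rot: [-0.0, 0.017, 1.0, 0.001]
wrist_force: [-0.3, 0.7, 0.5]
gripper_width: 0.0007
gripper_force: 0.0
```

```bash
python3 -c "
from h import *
tcp()
g=snap('side','s2.png')
for i in range(6): f=snap('top'); beam(f)"
```

```text
t 12.95 stand x 0.2 y -227.3 z 154.5 mm  tool-y dir off stand -0.08 deg F [-0.31  0.65  0.54] w 0.7 gf 0.0 tiltxy -0.0003 0.0011
slope deg -0.35  z0 0.0680  y from -0.1818 to 0.1699 n 1458 rms 0.0016
slope deg 1.10  z0 0.0681  y from -0.1827 to 0.1695 n 1460 rms 0.0016
slope deg 2.11  z0 0.0681  y from -0.1811 to 0.1699 n 1466 rms 0.0016
slope deg 2.75  z0 0.0681  y from -0.1814 to 0.1697 n 1459 rms 0.0015
slope deg 2.78  z0 0.0682  y from -0.1814 to 0.1700 n 1462 rms 0.0016
slope deg 2.33  z0 0.0682  y from -0.1813 to 0.1700 n 1455 rms 0.0016
```

Call:
servo_tool([
  {"grip": -1,"linear": [0,0,35],"rotation": [0,0,0]},
  {"grip": -1,"linear": [0,0,70],"rotation": [0,0,0]},
  {"grip": -1,"linear": [0,0,100],"rotation": [0,0,0]},
  {"grip": -1,"linear": [0,0,115],"rotation": [0,0,0]},
  {"grip": -1,"linear": [0,8,120],"rotation": [0,0,0]},
  {"grip": -1,"linear": [0,16,120],"rotation": [0,0,0]},
  {"grip": -1,"linear": [0,18,120],"rotation": [0,0,0]},
  {"grip": -1,"linear": [0,18,120],"rotation": [0,0,0]},
  {"grip": -1,"linear": [0,18,120],"rotation": [0,0,0]},
  {"grip": -1,"linear": [0,18,120],"rotation": [0,0,0]},
])

```text
time_s: 14.13
eef_pos: [0.5592, -0.2223, 0.0362]
eef_rot: [0.001, 0.017, 1.0, -0.001]
wrist_force: [0.5, 0.5, -0.1]
gripper_width: 0.0004
gripper_force: 0.0
```

Call:
servo_tool([
  {"grip": -1,"linear": [0,0,0],"rotation": [0,0,0]},
  {"grip": -1,"linear": [0,0,0],"rotation": [0,0,0]},
  {"grip": -1,"linear": [0,0,0],"rotation": [0,0,0]},
  {"grip": -1,"linear": [0,0,0],"rotation": [0,0,0]},
  {"grip": -1,"linear": [0,0,0],"rotation": [0,0,0]},
  {"grip": -1,"linear": [0,0,0],"rotation": [0,0,0]},
  {"grip": -1,"linear": [0,0,0],"rotation": [0,0,0]},
  {"grip": -1,"linear": [0,0,0],"rotation": [0,0,0]},
  {"grip": -1,"linear": [0,0,0],"rotation": [0,0,0]},
  {"grip": -1,"linear": [0,0,0],"rotation": [0,0,0]},
])

```text
time_s: 14.97
eef_pos: [0.5581, -0.2217, 0.0346]
eef_rot: [-0.0, 0.017, 1.0, 0.0]
wrist_force: [0.1, 0.2, 0.5]
gripper_width: 0.0006
gripper_force: 0.0
```

```bash
python3 -c "
from h import *
tcp()
for i in range(8): f=snap('top'); beam(f)
b=cv2.resize(snap('side')['img'][170:280,220:350],None,fx=5,fy=5); cv2.imwrite('pics/c4.png',b[:,:,::-1])"
```

```text
t 14.97 stand x 0.4 y -209.7 z 34.6 mm  tool-y dir off stand -0.02 deg F [0.11 0.19 0.47] w 0.6 gf 0.0 tiltxy -0.0001 0.0001
slope deg 0.23  z0 0.0680  y from -0.1821 to 0.1699 n 1337 rms 0.0016
slope deg 0.83  z0 0.0680  y from -0.1825 to 0.1696 n 1319 rms 0.0016
slope deg 1.08  z0 0.0680  y from -0.1823 to 0.1692 n 1309 rms 0.0015
slope deg 0.83  z0 0.0680  y from -0.1827 to 0.1700 n 1321 rms 0.0016
slope deg 0.21  z0 0.0680  y from -0.1822 to 0.1697 n 1322 rms 0.0015
slope deg 0.11  z0 0.0680  y from -0.1825 to 0.1699 n 1322 rms 0.0015
slope deg 0.76  z0 0.0680  y from -0.1825 to 0.1695 n 1317 rms 0.0015
slope deg 0.86  z0 0.0681  y from -0.1827 to 0.1696 n 1316 rms 0.0015
```

View pics/c4.png

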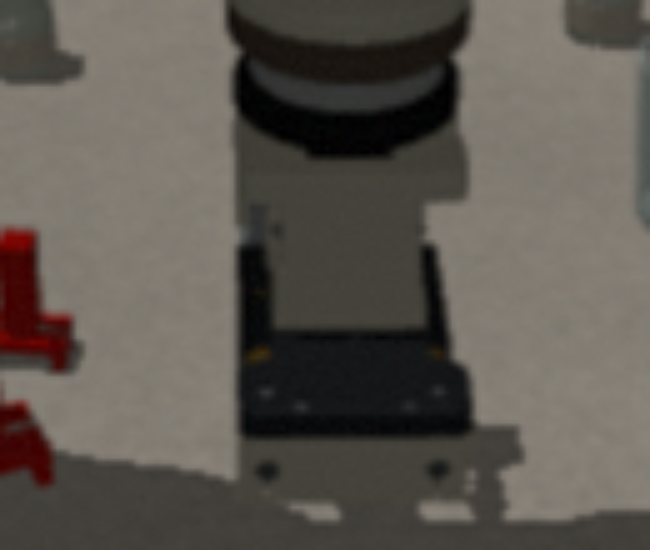

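Call:
servo_tool([
  {"grip": -1,"linear": [0,3,0],"rotation": [0,0,0]},
  {"grip": -1,"linear": [0,5,0],"rotation": [0,0,0]},
  {"grip": -1,"linear": [0,6.5,0],"rotation": [0,0,0]},
  {"grip": -1,"linear": [0,7.5,0],"rotation": [0,0,0]},
  {"grip": -1,"linear": [0,8.5,0],"rotation": [0,0,0]},
  {"grip": -1,"linear": [0,9.5,0],"rotation": [0,0,0]},
  {"grip": -1,"linear": [0,10.2,0],"rotation": [0,0,0]},
  {"grip": -1,"linear": [0,10.2,0],"rotation": [0,0,0]},
])

```text
time_s: 16.08
eef_pos: [0.5585, -0.2124, 0.0348]
eef_rot: [0.0, 0.017, 1.0, -0.0]
wrist_force: [0.1, -1.6, 0.4]
gripper_width: 0.0006
gripper_force: 1.1
```

```bash
python3 -c "
from h import *
tcp()
for i in range(2): f=snap('top'); beam(f)"
```

```text
t 16.08 stand x 0.4 y -200.4 z 34.8 mm  tool-y dir off stand -0.05 deg F [ 0.06 -1.64  0.41] w 0.6 gf 1.1 tiltxy 0.0002 -0.0009
slope deg -0.02  z0 0.0680  y from -0.1736 to 0.1700 n 1280 rms 0.0015
slope deg 0.00  z0 0.0680  y from -0.1736 to 0.1700 n 1282 rms 0.0015
```

```bash
cat >> h.py <<'E'
def yend(f,c,sgn=1):  # end of beam along stand y, from depth, sub-pixel by column fraction
    S=STAND; a=S[2]; d=np.array([-np.sin(a),np.cos(a)]); out=[]
    for x in np.linspace(-.008,.008,9):
        ys=np.arange(.15,.26,.0002)*sgn
        X=np.c_[S[0]+np.cos(a)*x+d[0]*ys,S[1]+np.sin(a)*x+d[1]*ys,c[1]+c[0]*ys]
        p=proj(f,X).astype(np.float32)
        dep=cv2.remap(f['depth'].astype(np.float32),p[:,:1],p[:,1:],cv2.INTER_NEAREST)[:,0]
        zc=(X@f['R'].T+f['t'])[:,2]
        ok=abs(dep-zc)<.012; out.append(ys[ok][np.argmax(abs(ys[ok]))])
    return np.mean(out)
E
python3 -c "
from h import *
tcp()
f=snap('top'); c=beam(f); print('end+ %.4f'%yend(f,c))"
```

```text
t 16.18 stand x 0.3 y -200.4 z 34.8 mm  tool-y dir off stand -0.06 deg F [-0.69 -2.88  0.26] w 0.5 gf 1.3 tiltxy 0.0001 -0.0007
slope deg 0.04  z0 0.0680  y from -0.1737 to 0.1700 n 1283 rms 0.0015
end+ 0.2173
```

Call:
servo_tool([
  {"grip": -1,"linear": [0,-1,0],"rotation": [0,0,0]},
  {"grip": -1,"linear": [0,-5,0],"rotation": [0,0,0]},
  {"grip": -1,"linear": [0,-8,0],"rotation": [0,0,0]},
  {"grip": -1,"linear": [0,-8,0],"rotation": [0,0,0]},
  {"grip": -1,"linear": [0,-8,0],"rotation": [0,0,0]},
])

```text
time_s: 16.65
eef_pos: [0.5581, -0.2197, 0.0346]
eef_rot: [-0.0, 0.017, 1.0, 0.0]
wrist_force: [0.2, 0.5, 0.6]
gripper_width: 0.0003
gripper_force: 0.0
```

```bash
python3 -c "
from h import *
tcp()
for i in range(9): f=snap('top'); c=beam(f)
print('end+ %.4f'%yend(f,c))"
```

```text
t 16.65 stand x 0.3 y -207.7 z 34.6 mm  tool-y dir off stand -0.04 deg F [0.19 0.52 0.6 ] w 0.3 gf 0.0 tiltxy -0.0002 0.0003
slope deg 0.01  z0 0.0681  y from -0.1823 to 0.1699 n 1316 rms 0.0015
slope deg 0.17  z0 0.0680  y from -0.1800 to 0.1700 n 1307 rms 0.0016
slope deg 0.25  z0 0.0680  y from -0.1802 to 0.1698 n 1301 rms 0.0015
slope deg 0.15  z0 0.0680  y from -0.1799 to 0.1698 n 1317 rms 0.0016
slope deg 0.12  z0 0.0680  y from -0.1802 to 0.1698 n 1321 rms 0.0015
slope deg 0.22  z0 0.0680  y from -0.1800 to 0.1698 n 1312 rms 0.0015
slope deg 0.22  z0 0.0680  y from -0.1802 to 0.1698 n 1320 rms 0.0016
slope deg 0.08  z0 0.0680  y from -0.1802 to 0.1700 n 1315 rms 0.0016
slope deg 0.15  z0 0.0679  y from -0.1800 to 0.1700 n 1318 rms 0.0015
end+ 0.2175
```

Call:
servo_tool([
  {"grip": -1,"linear": [0,3.5,0],"rotation": [0,0,0]},
  {"grip": -1,"linear": [0,5.5,0],"rotation": [0,0,0]},
  {"grip": -1,"linear": [0,6.7,0],"rotation": [0,0,0]},
  {"grip": -1,"linear": [0,7.7,0],"rotation": [0,0,0]},
  {"grip": -1,"linear": [0,8.5,0],"rotation": [0,0,0]},
  {"grip": -1,"linear": [0,9.3,0],"rotation": [0,0,0]},
  {"grip": -1,"linear": [0,9.8,0],"rotation": [0,0,0]},
  {"grip": -1,"linear": [0,8.8,0],"rotation": [0,0,0]},
  {"grip": -1,"linear": [0,4,0],"rotation": [0,0,0]},
  {"grip": -1,"linear": [0,-4,0],"rotation": [0,0,0]},
])

```text
time_s: 17.93
eef_pos: [0.5583, -0.222, 0.0346]
eef_rot: [-0.0, 0.016, 1.0, 0.001]
wrist_force: [-0.0, 0.1, -0.2]
gripper_width: 0.0006
gripper_force: 0.0
```

```bash
python3 -c "
from h import *
tcp()
for i in range(9): f=snap('top'); c=beam(f)
print('end+ %.4f'%yend(f,c))"
```

```text
t 17.93 stand x 0.5 y -210.0 z 34.6 mm  tool-y dir off stand 0.11 deg F [-0.05  0.12 -0.21] w 0.6 gf 0.0 tiltxy -0.0002 0.0016
slope deg 0.09  z0 0.0680  y from -0.1803 to 0.1698 n 1318 rms 0.0015
slope deg 0.02  z0 0.0680  y from -0.1799 to 0.1700 n 1313 rms 0.0015
slope deg 0.12  z0 0.0679  y from -0.1802 to 0.1699 n 1324 rms 0.0015
slope deg 0.02  z0 0.0680  y from -0.1802 to 0.1699 n 1326 rms 0.0015
slope deg 0.06  z0 0.0680  y from -0.1800 to 0.1700 n 1316 rms 0.0016
slope deg 0.04  z0 0.0679  y from -0.1803 to 0.1697 n 1302 rms 0.0015
slope deg 0.03  z0 0.0681  y from -0.1800 to 0.1699 n 1317 rms 0.0015
slope deg 0.07  z0 0.0680  y from -0.1799 to 0.1699 n 1310 rms 0.0015
slope deg 0.03  z0 0.0681  y from -0.1798 to 0.1699 n 1323 rms 0.0016
end+ 0.2195
```

Call:
servo_tool([
  {"grip": 0.09,"linear": [0,-5,-35],"rotation": [0,0,0]},
  {"grip": 0.09,"linear": [0,-5,-75],"rotation": [0,0,0]},
  {"grip": 0.09,"linear": [5,5,-105],"rotation": [0,0,0.02]},
  {"grip": 0.09,"linear": [30,32,-105],"rotation": [0,0,0.05]},
  {"grip": 0.09,"linear": [55,60,-105],"rotation": [0,0,0.08]},
  {"grip": 0.09,"linear": [80,87,-105],"rotation": [0,0,0.1]},
  {"grip": 0.09,"linear": [105,114,-105],"rotation": [0,0,0.124]},
  {"grip": 0.09,"linear": [122,132,-105],"rotation": [0,0,0.124]},
  {"grip": 0.09,"linear": [127.4,137.8,-105],"rotation": [0,0,0.124]},
  {"grip": 0.09,"linear": [127.4,137.8,-105],"rotation": [0,0,0.124]},
])

```text
time_s: 19.22
eef_pos: [0.4342, -0.0799, 0.1399]
eef_rot: [-0.0, 0.077, 0.997, -0.0]
wrist_force: [0.3, 0.1, 0.3]
gripper_width: 0.0502
gripper_force: 0.0
```

```bash
python3 -c "
from h import *
tcp(); print(ctrl.sense()['eef_pos'])
f=snap('top'); c=beam(f); print('ends %.4f %.4f'%(yend(f,c),yend(f,c,-1)))"
```

```text
t 19.22 stand x -128.3 y -72.1 z 139.9 mm  tool-y dir off stand -6.93 deg F [0.31 0.11 0.31] w 50.2 gf 0.0 tiltxy -0.0005 -0.0002
[ 0.43416605 -0.07985189  0.13991332]
slope deg 0.09  z0 0.0679  y from -0.0553 to 0.1700 n 788 rms 0.0017Traceback (most recent call last):
  File "<string>", line 4, in <module>
    f=snap('top'); c=beam(f); print('ends %.4f %.4f'%(yend(f,c),yend(f,c,-1)))
                                                                ~~~~^^^^^^^^
  File "h.py", line 40, in yend
    ok=abs(dep-zc)<.012; out.append(ys[ok][np.argmax(abs(ys[ok]))])
                                           ~~~~~~~~~^^^^^^^^^^^^^
    return _wrapfunc(a, 'argmax', axis=axis, out=out, **kwds)
    return bound(*args, **kwds)
ValueError: attempt to get argmax of an empty sequence
```

Call:
servo_tool([
  {"grip": 0.09,"linear": [-1.3,0,35],"rotation": [0,0,0]},
  {"grip": 0.09,"linear": [-1.3,0,70],"rotation": [0,0,0]},
  {"grip": 0.09,"linear": [-1.3,0,95],"rotation": [0,0,0]},
  {"grip": 0.09,"linear": [-1.3,0,105],"rotation": [0,0,0]},
  {"grip": 0.09,"linear": [-1.3,0,108],"rotation": [0,0,0]},
  {"grip": 0.09,"linear": [-1.3,0,108],"rotation": [0,0,0]},
  {"grip": -0.4,"linear": [-1.3,0,108],"rotation": [0,0,0]},
  {"grip": -0.8,"linear": [-1.3,0,108],"rotation": [0,0,0]},
  {"grip": -0.8,"linear": [-1.3,0,108],"rotation": [0,0,0]},
  {"grip": -0.8,"linear": [-1.3,0,108],"rotation": [0,0,0]},
], squeeze=8)

```text
time_s: 20.1
eef_pos: [0.4376, -0.082, 0.0328]
eef_rot: [0.001, 0.079, 0.997, -0.0]
wrist_force: [-0.4, 0.2, -1.2]
gripper_width: 0.0279
gripper_force: 0.0
```

```bash
python3 -c "
from h import *
tcp(); print(ctrl.sense()['eef_pos'])"
```

```text
t 20.10 stand x -124.7 y -74.2 z 32.8 mm  tool-y dir off stand -7.13 deg F [-0.4   0.18 -1.18] w 27.9 gf 0.0 tiltxy 0.0022 -0.0006
[ 0.43764157 -0.08203912  0.03275013]
```

Call:
servo_tool([
  {"grip": -0.8,"linear": [0,0,0],"rotation": [0,0,0]},
  {"grip": -0.8,"linear": [0,0,0],"rotation": [0,0,0]},
  {"grip": -0.8,"linear": [0,0,0],"rotation": [0,0,0]},
  {"grip": -0.8,"linear": [0,0,0],"rotation": [0,0,0]},
  {"grip": -0.8,"linear": [0,0,0],"rotation": [0,0,0]},
])

```text
time_s: 20.52
eef_pos: [0.4371, -0.0819, 0.0322]
eef_rot: [0.0, 0.079, 0.997, -0.0]
wrist_force: [-0.8, -0.2, 7.3]
gripper_width: 0.0159
gripper_force: 8.0
```

```bash
python3 -c "
from h import *
tcp(); print(ctrl.sense()['eef_pos'])
b=cv2.resize(snap('side')['img'][150:290,150:350],None,fx=4,fy=4); cv2.imwrite('pics/c5.png',b[:,:,::-1])"
```

```text
t 20.52 stand x -125.3 y -74.0 z 32.2 mm  tool-y dir off stand -7.12 deg F [-0.78 -0.19  7.29] w 15.9 gf 8.0 tiltxy 0.0008 -0.0003
[ 0.43714199 -0.08187588  0.03215157]
```

View pics/c5.png

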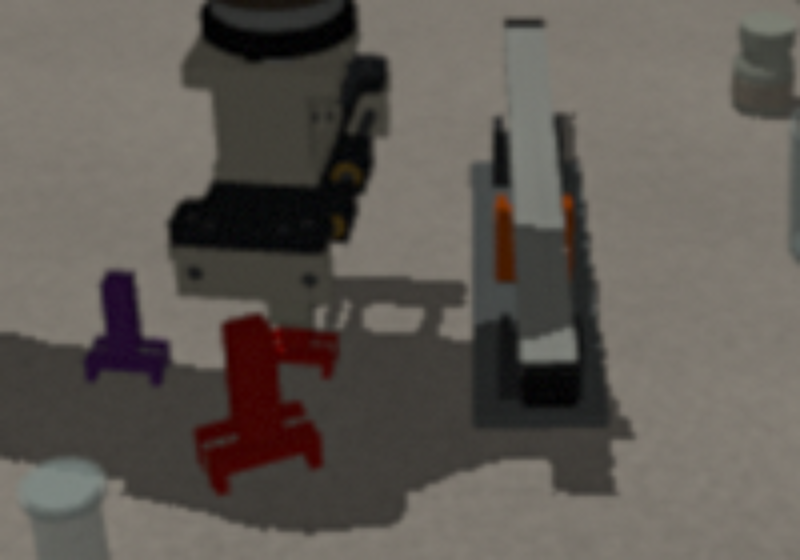

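Call:
servo_tool([
  {"grip": -0.8,"linear": [0,0,-10],"rotation": [0,0,0]},
  {"grip": -0.8,"linear": [0,0,-45],"rotation": [0,0,0]},
  {"grip": -0.8,"linear": [0,0,-80],"rotation": [0,0,0]},
  {"grip": -0.8,"linear": [-5,4,-105],"rotation": [0,0,-0.01]},
  {"grip": -0.8,"linear": [-30,23,-110],"rotation": [0,0,-0.04]},
  {"grip": -0.8,"linear": [-57,44,-110],"rotation": [0,0,-0.07]},
  {"grip": -0.8,"linear": [-84,65,-110],"rotation": [0,0,-0.1]},
  {"grip": -0.8,"linear": [-105,81,-110],"rotation": [0,0,-0.124]},
  {"grip": -0.8,"linear": [-114,88,-110],"rotation": [0,0,-0.124]},
  {"grip": -0.8,"linear": [-115,89,-110],"rotation": [0,0,-0.124]},
])

```text
time_s: 21.4
eef_pos: [0.5657, -0.0099, 0.1419]
eef_rot: [0.0, 0.016, 1.0, 0.001]
wrist_force: [0.8, -0.3, -0.0]
gripper_width: 0.0162
gripper_force: 8.0
```

Call:
servo_tool([
  {"grip": -0.8,"linear": [0,0,0],"rotation": [0,0,0]},
  {"grip": -0.8,"linear": [0,0,0],"rotation": [0,0,0]},
  {"grip": -0.8,"linear": [0,0,0],"rotation": [0,0,0]},
  {"grip": -0.8,"linear": [0,0,0],"rotation": [0,0,0]},
])

```text
time_s: 21.73
eef_pos: [0.5631, -0.0131, 0.1417]
eef_rot: [-0.0, 0.018, 1.0, -0.0]
wrist_force: [-0.6, -0.3, 0.2]
gripper_width: 0.0157
gripper_force: 8.0
```

```bash
python3 -c "
from h import *
tcp(); print(ctrl.sense()['eef_pos'])
f=snap('top'); g=snap('side')
p=proj(g,[0.565,-.012,.1])[0]; print(p)
u,v=int(p[0]),int(p[1]); b=cv2.resize(g['img'][v-35:v+65,u-50:u+50],None,fx=6,fy=6,interpolation=cv2.INTER_CUBIC); print(u-50,v-35)
cv2.imwrite('pics/c6.png',b[:,:,::-1]); c=beam(f)"
```

```text
t 21.73 stand x -1.7 y -1.1 z 141.7 mm  tool-y dir off stand -0.11 deg F [-0.58 -0.35  0.17] w 15.7 gf 8.0 tiltxy -0.001 -0.0007
[ 0.56305745 -0.01311114  0.14168068]
[283.39629186 182.89313402]
233 147
slope deg 0.08  z0 0.0681  y from -0.1800 to 0.1699 n 392 rms 0.0016
```

View pics/c6.png

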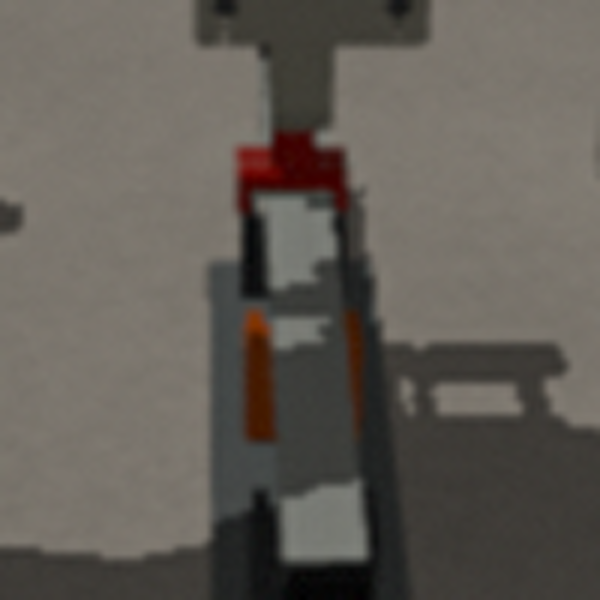

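```bash
python3 -c "
from h import *
g=load('side'); f=load('top'); S=STAND; a=S[2]
def st(P): d=P[:2]-np.array(S[:2]); return (1000*np.array([np.cos(a)*d[0]+np.sin(a)*d[1],-np.sin(a)*d[0]+np.cos(a)*d[1],P[2]])).round(1)
def aty(u,v,y):
    d=g['R'].T@ray(g,u,v); c=-g['R'].T@g['t']; return c+d*(y-c[1])/d[1]
for n,px,py in (('legL',238,208),('legR',345,208),('plateL',238,150),('plateR',345,150)): print(n,st(aty(233+px/6,147+py/6,-.0131-.012)))
for px,py in ((282,520),(365,520),(275,400),(357,400)): print('beam',st(atz(g,233+px/6,147+py/6,.068)))
for n,px,py in (('ridge -y/near left bottom corner',247,440),('ridge top left -y edge',249,335)): print(n,st(atz(g,233+px/6,147+py/6,.056)))
# beam edges in top view by z threshold
vs,us=np.mgrid[185:230,170:330]
P=np.array([bydepth(f,u,v) for u,v in zip(us.ravel(),vs.ravel())]); Q=np.array([st(p) for p in P])
for lo,hi in ((-175,-140),(-90,-70),(60,90),(140,170)):
    k=(Q[:,1]>lo)&(Q[:,1]<hi)&(Q[:,2]>63)&(Q[:,2]<73); 
    if k.sum()>20: print('beam x',lo,np.percentile(Q[k,0],[1,50,99]),k.sum())
"
```

```text
legL [-23.5 -13.8 110.5]
legR [ 14.8 -12.5 109.6]
plateL [-23.5 -13.8 133.6]
plateR [ 14.2 -12.5 132.7]
beam [ -11.5 -147.2   68. ]
beam [  15.1 -147.6   68. ]
beam [-11.6 -74.8  68. ]
beam [ 16.7 -75.2  68. ]
ridge -y/near left bottom corner [-21.4 -81.6  56. ]
ridge top left -y edge [-19.2 -10.7  56. ]
beam x 140 [-9.5  2.2 15.5] 165
```

Call:
servo_tool([
  {"grip": -0.8,"linear": [-3,0.6,10],"rotation": [0,0,-0.002]},
  {"grip": -0.8,"linear": [-6.5,1.1,20],"rotation": [0,0,-0.002]},
  {"grip": -0.8,"linear": [-6.5,1.1,29],"rotation": [0,0,-0.002]},
  {"grip": -0.8,"linear": [-6.5,1.1,33],"rotation": [0,0,-0.002]},
  {"grip": -0.8,"linear": [-6.5,1.1,35],"rotation": [0,0,-0.002]},
  {"grip": -0.8,"linear": [-6.5,1.1,35],"rotation": [0,0,-0.002]},
  {"grip": -0.8,"linear": [-6.5,1.1,35],"rotation": [0,0,-0.002]},
])

```text
time_s: 22.42
eef_pos: [0.5707, -0.0109, 0.1065]
eef_rot: [-0.0, 0.016, 1.0, 0.0]
wrist_force: [1.3, 0.4, -0.6]
gripper_width: 0.0154
gripper_force: 8.0
```

```bash
python3 -c "
from h import *
tcp()
f=snap('top'); g=snap('side'); c=beam(f)
S=STAND; a=S[2]
def st(P): d=P[:2]-np.array(S[:2]); return (1000*np.array([np.cos(a)*d[0]+np.sin(a)*d[1],-np.sin(a)*d[0]+np.cos(a)*d[1],P[2]])).round(1)
for u,v in ((268.7,256.7),(302,255.8)): print('base near corner (exp y -135)',st(atz(g,u,v,.008)))
p=proj(g,[0.565,-.012,.085])[0]; u,v=int(p[0]),int(p[1])-20; print(u-30,v-20)
b=cv2.resize(g['img'][v-20:v+40,u-30:u+30],None,fx=10,fy=10,interpolation=cv2.INTER_CUBIC)
cv2.imwrite('pics/c7.png',np.clip(b[:,:,::-1].astype(float)*1.5,0,255))"
```

```text
t 22.42 stand x 5.8 y 1.4 z 106.5 mm  tool-y dir off stand 0.11 deg F [ 1.31  0.35 -0.6 ] w 15.4 gf 8.0 tiltxy -0.0005 0.0002
slope deg 0.06  z0 0.0680  y from -0.1800 to 0.1699 n 412 rms 0.0016
base near corner (exp y -135) [ -33.4 -141.8    8. ]
base near corner (exp y -135) [  33.8 -139.8    8. ]
253 148[ WARN:0@2.106] global loadsave.cpp:1063 imwrite_ Unsupported depth image for selected encoder is fallbacked to CV_8U.
```

View pics/c7.png

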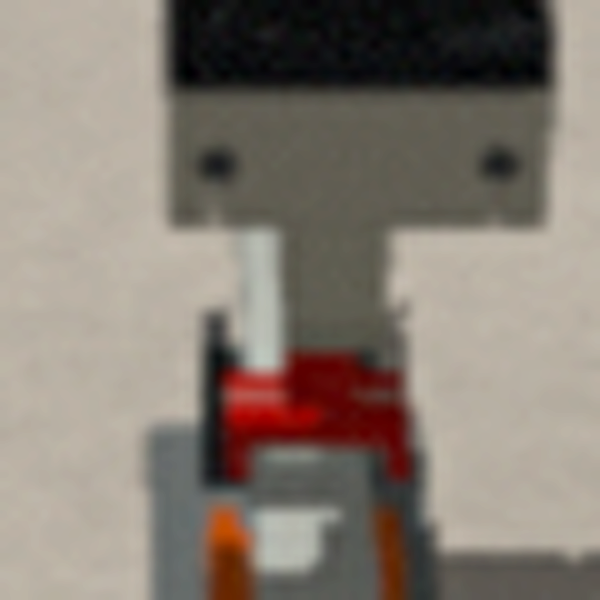

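```bash
python3 -c "
from h import *
g=load('side'); S=STAND; a=S[2]
def st(P): d=P[:2]-np.array(S[:2]); return (1000*np.array([np.cos(a)*d[0]+np.sin(a)*d[1],-np.sin(a)*d[0]+np.cos(a)*d[1],P[2]])).round(1)
def aty(u,v,y):
    d=g['R'].T@ray(g,u,v); c=-g['R'].T@g['t']; return c+d*(y-c[1])/d[1]
for px,py in ((222,472),(410,472),(250,472),(388,472)): print('rider',st(aty(253+px/10,148+py/10,-.0107-.012)))
# beam edges by gradient: scan rows well below rider
im=g['img'].astype(float).sum(2)
for v in (206,212,218,224): print(v,[int(t) for t in im[v,270:302]])
f=load('top')
# white lines in rider, side view
for px,py in ((257,393),(372,393)): print('line',st(atz(g,253+px/10,148+py/10,.074+.014)))
"
```

```text
rider [-17.8 -11.2  75.7]
rider [23.5 -9.8 74.6]
rider [-11.7 -11.   75.6]
rider [ 18.6 -10.   74.8]
206 [207, 210, 206, 175, 122, 93, 96, 115, 156, 179, 176, 171, 176, 176, 174, 174, 177, 178, 177, 178, 170, 131, 90, 104, 104, 109, 127, 170, 184, 177, 175, 176]
212 [212, 213, 209, 178, 119, 98, 92, 103, 147, 177, 180, 184, 181, 183, 186, 174, 178, 177, 177, 178, 178, 151, 115, 102, 103, 104, 108, 166, 258, 311, 216, 167]
218 [210, 213, 205, 175, 121, 96, 94, 96, 131, 171, 178, 184, 181, 184, 180, 179, 179, 180, 179, 182, 177, 174, 129, 100, 101, 107, 107, 109, 148, 178, 179, 182]
224 [210, 215, 216, 214, 215, 215, 213, 215, 206, 189, 178, 180, 180, 180, 184, 184, 177, 179, 180, 182, 181, 178, 156, 115, 100, 104, 103, 102, 128, 170, 175, 175]
line [-9.9  2.2 88. ]
line [15.4  1.9 88. ]
```

```bash
python3 -c "
from h import *
g=load('side'); S=STAND; a=S[2]
def st(P): d=P[:2]-np.array(S[:2]); return (1000*np.array([np.cos(a)*d[0]+np.sin(a)*d[1],-np.sin(a)*d[0]+np.cos(a)*d[1],P[2]])).round(1)
def aty(u,v,y):
    d=g['R'].T@ray(g,u,v); c=-g['R'].T@g['t']; return c+d*(y-c[1])/d[1]
for v,l,r in ((206,277.8,291.0),(212,278.0,291.4),(218,278.4,292.0)):
    print(st(atz(g,l,v,.068)),st(atz(g,r,v,.068)))
im=g['img'].astype(int)
for v in range(188,198): print(v,[tuple(t) for t in im[v,272:298,:1].tolist()] and [int(t) for t in im[v,272:298,0]], [int(t) for t in (im[v,272:298,0]-im[v,272:298,1])])
"
```

```text
[-12.9 -44.1  68. ] [ 15.2 -44.5  68. ]
[-13.2 -68.3  68. ] [ 14.7 -68.7  68. ]
[-13.  -91.4  68. ] [ 14.7 -91.8  68. ]
188 [113, 54, 20, 67, 113, 119, 118, 118, 116, 97, 77, 77, 74, 65, 61, 62, 59, 59, 59, 57, 59, 74, 107, 123, 125, 122] [5, 0, 1, 36, 81, 88, 87, 87, 85, 78, 74, 73, 68, 61, 59, 60, 55, 44, 43, 39, 38, 23, 10, 5, 5, 5]
189 [110, 51, 19, 66, 111, 116, 116, 113, 115, 109, 99, 104, 96, 71, 61, 59, 61, 57, 60, 58, 56, 63, 90, 119, 123, 124] [3, -1, 5, 50, 102, 112, 107, 112, 107, 99, 97, 102, 92, 62, 55, 57, 53, 57, 58, 58, 56, 30, 11, 6, 5, 5]
190 [87, 39, 20, 53, 88, 95, 92, 92, 93, 93, 91, 89, 78, 63, 61, 62, 62, 62, 62, 62, 61, 61, 82, 114, 123, 123] [0, -1, 5, 43, 83, 91, 92, 92, 92, 87, 85, 86, 72, 61, 59, 57, 58, 58, 61, 61, 58, 34, 10, 4, 5, 6]
191 [68, 32, 18, 44, 66, 70, 68, 68, 68, 68, 67, 67, 62, 62, 62, 62, 64, 63, 64, 63, 62, 63, 78, 107, 123, 125] [-2, -5, 4, 28, 62, 66, 66, 63, 61, 65, 64, 60, 57, 57, 57, 58, 54, 63, 55, 60, 61, 35, 8, 3, 5, 5]
192 [62, 30, 15, 39, 61, 63, 63, 63, 67, 68, 69, 69, 68, 64, 62, 64, 63, 62, 60, 62, 61, 63, 74, 100, 124, 126] 
[... 440 characters left out ...]
, -3, -3, -4, -3, -2, -2, -3, -3, -4, -4, -5, -2, 19, 54, 49, 10, 1, 5, 5]
195 [63, 32, 16, 32, 54, 59, 59, 60, 61, 60, 59, 60, 60, 58, 58, 60, 62, 53, 32, 40, 57, 54, 48, 79, 119, 126] [-3, -1, 1, 19, 47, 35, 10, -1, -2, 0, -2, -2, -1, -2, -1, -2, -1, -2, -2, 14, 41, 39, 9, 1, 5, 6]
196 [65, 43, 31, 34, 41, 47, 55, 60, 58, 60, 61, 60, 57, 57, 60, 59, 60, 55, 34, 33, 41, 40, 42, 78, 119, 126] [-3, -3, -5, -3, 6, 5, 0, -2, -3, -1, -2, 0, -2, -1, -1, -1, -1, -2, -3, 1, 9, 8, 0, 0, 4, 6]
197 [68, 65, 65, 67, 67, 61, 58, 59, 57, 57, 60, 59, 57, 56, 58, 59, 60, 56, 41, 35, 35, 33, 47, 84, 120, 124] [-4, -2, -1, -2, -3, -4, -2, -1, -1, -1, 0, 0, -1, -2, -1, -1, -1, -1, -2, -1, -2, -4, -2, 1, 5, 5]
```

Call:
servo_tool([
  {"grip": -0.8,"linear": [0.6,-0.7,0],"rotation": [0,0,0]},
  {"grip": -0.8,"linear": [1.2,-1.2,0],"rotation": [0,0,0]},
  {"grip": -0.8,"linear": [1.2,-1.2,0],"rotation": [0,0,0]},
  {"grip": -0.8,"linear": [1.2,-1.2,0],"rotation": [0,0,0]},
  {"grip": -0.8,"linear": [1.2,-1.2,0],"rotation": [0,0,0]},
])

```text
time_s: 22.93
eef_pos: [0.5696, -0.0123, 0.1068]
eef_rot: [0.0, 0.016, 1.0, -0.0]
wrist_force: [0.5, 0.3, -1.1]
gripper_width: 0.0159
gripper_force: 8.0
```

```bash
python3 -c "
from h import *
tcp()
g=snap('side'); S=STAND; a=S[2]
def st(P): d=P[:2]-np.array(S[:2]); return (1000*np.array([np.cos(a)*d[0]+np.sin(a)*d[1],-np.sin(a)*d[0]+np.cos(a)*d[1],P[2]])).round(1)
im=g['img'].astype(int)
for v in range(194,214): print(v,im[v,274:278].tolist())
print('line rows');
for v in range(183,192): print(v,im[v,277].tolist(),im[v,279].tolist(),im[v,290].tolist())
for v in (197,198,199,200,201,202): print(v,st(atz(g,275.6,v,.056)))
for v in (186,187,188): print('line',v,st(atz(g,278,v,.0885)))
"
```

```text
t 22.93 stand x 4.8 y -0.0 z 106.8 mm  tool-y dir off stand 0.09 deg F [ 0.45  0.25 -1.08] w 15.9 gf 8.0 tiltxy 0.0002 -0.0001
194 [[30, 16, 15], [53, 1, 0], [61, 6, 6], [60, 33, 30]]
195 [[26, 14, 13], [48, 3, 5], [54, 3, 2], [51, 29, 27]]
196 [[34, 35, 36], [44, 36, 36], [48, 36, 34], [48, 41, 40]]
197 [[64, 66, 64], [67, 69, 66], [65, 67, 65], [63, 67, 66]]
198 [[87, 70, 59], [92, 69, 57], [84, 70, 62], [70, 71, 69]]
199 [[108, 62, 37], [118, 56, 22], [105, 61, 42], [81, 77, 74]]
200 [[116, 59, 28], [129, 54, 0], [117, 58, 30], [93, 76, 70]]
201 [[116, 53, 17], [124, 51, 0], [121, 50, 5], [111, 61, 42]]
202 [[98, 45, 15], [95, 38, 0], [99, 39, 0], [105, 52, 28]]
203 [[83, 42, 20], [72, 28, 0], [71, 29, 0], [79, 46, 30]]
204 [[79, 40, 19], [68, 24, 0], [66, 26, 0], [70, 40, 24]]
205 [[71, 36, 20], [68, 26, 0], [67, 24, 0], [69, 37, 20]]
206 [[68, 34, 18], [69, 26, 0], [69, 27, 1], [66, 33, 14]]
207 [[69, 36, 19], [69, 27, 0], [68, 26, 0], [66, 31, 10]]
208 [[68, 34, 18], [67, 25, 0], [68, 28, 0], [68, 33, 14]]
209 [[68, 33, 17], [70, 28, 2], [69, 28, 0], [69, 35, 16]]
210 [[68, 34, 16], [69, 27, 0], [69, 27, 0], [69, 30, 4]]
211 [[69, 36, 21], [68, 27, 0], [68, 26, 0], [69, 30, 8]]
212 [[69, 35, 20], [69, 25, 0], [69, 30, 4], [67, 30, 1]]
213 [[68, 35, 18], [70, 27, 1], [68, 28, 0], [68, 29, 3]]
line rows
183 [89, 93, 88] [123, 125, 119] [46, 47, 43]
184 [85, 84, 81] [123, 119, 114] [42, 38, 36]
185 [96, 52, 50] [121, 83, 78] [49, 15, 13]
186 [114, 23, 20] [116, 34, 30] [57, 5, 2]
187 [119, 32, 28] [117, 33, 28] [59, 12, 12]
188 [120, 36, 31] [118, 36, 31] [60, 19, 12]
189 [117, 16, 12] [117, 16, 13] [58, 3, 2]
190 [103, 3, 3] [102, 1, 0] [63, 6, 6]
191 [72, 0, 0] [72, 2, 0] [64, 3, 4]
197 [-16.2  15.1  56. ]
198 [-16.3  10.6  56. ]
199 [-16.4   6.1  56. ]
200 [-16.5   1.7  56. ]
201 [-16.6  -2.7  56. ]
202 [-16.7  -7.1  56. ]
line 186 [-11.3   7.3  88.5]
line 187 [-11.4   2.7  88.5]
line 188 [-11.5  -1.9  88.5]
```

Call:
servo_tool([
  {"grip": -0.8,"linear": [0,0,3],"rotation": [0,0,0]},
  {"grip": -0.8,"linear": [0,0,5],"rotation": [0,0,0]},
  {"grip": -0.8,"linear": [0,0,7],"rotation": [0,0,0]},
  {"grip": -0.8,"linear": [0,0,9],"rotation": [0,0,0]},
  {"grip": -0.8,"linear": [0,0,11],"rotation": [0,0,0]},
  {"grip": -0.8,"linear": [0,0,12],"rotation": [0,0,0]},
  {"grip": -0.8,"linear": [0,0,12],"rotation": [0,0,0]},
  {"grip": -0.8,"linear": [0,0,12],"rotation": [0,0,0]},
])

```text
time_s: 23.65
eef_pos: [0.5695, -0.0122, 0.0946]
eef_rot: [-0.0, 0.016, 1.0, 0.0]
wrist_force: [-0.1, 0.4, -0.2]
gripper_width: 0.0159
gripper_force: 8.0
```

```bash
python3 -c "
from h import *
tcp(); f=snap('top'); beam(f); g=snap('side'); im=g['img'].astype(int)
for v in range(194,206): print(v,[int(t) for t in (im[v,272:298,0]-im[v,272:298,1])])
tcp()"
```

```text
t 23.65 stand x 4.7 y 0.1 z 94.6 mm  tool-y dir off stand 0.10 deg F [-0.14  0.41 -0.2 ] w 15.9 gf 8.0 tiltxy -0.0002 0.0001
slope deg 0.07  z0 0.0680  y from -0.1801 to 0.1697 n 416 rms 0.0016
194 [-5, -3, 41, 96, 113, 111, 109, 107, 109, 91, 82, 64, 56, 54, 56, 59, 55, 58, 57, 56, 47, 23, 0, 2, 6, 5]
195 [-4, -3, 29, 72, 90, 88, 90, 89, 87, 85, 80, 60, 57, 59, 57, 60, 60, 58, 61, 57, 50, 22, -1, 0, 5, 5]
196 [-4, -6, 7, 43, 64, 66, 65, 66, 67, 68, 65, 62, 62, 58, 56, 59, 59, 59, 59, 60, 53, 24, -1, 0, 5, 5]
197 [-4, -6, 3, 32, 58, 51, 38, 35, 35, 36, 34, 37, 36, 34, 33, 32, 31, 32, 40, 52, 52, 23, -2, -1, 4, 6]
198 [-5, 1, 18, 39, 53, 28, 4, -1, 0, -1, 0, 2, 3, 2, 2, 2, 1, 4, 18, 44, 51, 23, -1, -2, 5, 5]
199 [-5, 11, 41, 54, 52, 19, -4, -5, -4, -5, -2, -3, -4, -3, -2, -4, -3, -1, 17, 48, 55, 23, -1, -2, 5, 6]
200 [-3, 16, 53, 62, 52, 19, -3, -4, -3, -2, -2, -2, 0, -2, -1, -2, -2, 1, 19, 46, 49, 21, -2, -1, 4, 6]
201 [0, 24, 61, 66, 49, 22, 2, -2, -3, -2, -1, -1, 0, -1, 0, -2, -2, 1, 18, 37, 36, 13, -3, -3, 3, 6]
202 [0, 22, 52, 54, 43, 24, 5, -2, -1, -2, -1, -1, -2, -2, -3, -2, -2, -1, 14, 35, 37, 14, -3, -1, 3, 5]
203 [1, 18, 42, 45, 40, 24, 5, -2, -3, -1, -1, 0, -1, -1, -2, -1, -3, 1, 13, 36, 38, 17, 0, -3, 1, 3]
204 [-1, 16, 39, 43, 41, 27, 8, -2, -1, -2, -2, -1, -1, -1, 1, -1, -2, -2, 7, 36, 37, 18, 0, -3, 1, 2]
205 [-1, 12, 36, 43, 41, 34, 10, -1, -1, -2, 0, 0, -2, -2, -2, -2, -2, -2, 5, 34, 38, 19, 0, -2, 1, 3]
t 23.75 stand x 4.8 y 0.1 z 94.8 mm  tool-y dir off stand 0.09 deg F [-0.44  1.34  0.04] w 16.0 gf 8.0 tiltxy 0.0001 0.0001
```

Call:
servo_tool([
  {"grip": -0.8,"linear": [0,0,0.7],"rotation": [0,0,0]},
  {"grip": -0.8,"linear": [0,0,1.3],"rotation": [0,0,0]},
  {"grip": -0.8,"linear": [0,0,1.8],"rotation": [0,0,0]},
  {"grip": -0.8,"linear": [0,0,1.8],"rotation": [0,0,0]},
  {"grip": -0.8,"linear": [0,0,1.8],"rotation": [0,0,0]},
], squeeze=5)

```text
time_s: 24.17
eef_pos: [0.5695, -0.0122, 0.0929]
eef_rot: [-0.0, 0.016, 1.0, 0.0]
wrist_force: [-0.8, -0.0, 0.0]
gripper_width: 0.0163
gripper_force: 5.0
```

```bash
python3 -c "
from h import *
import time
F=[]
for i in range(4): f=snap('top'); beam(f); F.append(ctrl.sense()['wrist_force'])
print(np.mean(F,0)); tcp()"
```

```text
slope deg 0.02  z0 0.0681  y from -0.1804 to 0.1699 n 416 rms 0.0015
slope deg 0.09  z0 0.0679  y from -0.1802 to 0.1699 n 415 rms 0.0015
slope deg 0.06  z0 0.0681  y from -0.1802 to 0.1699 n 416 rms 0.0016
slope deg 0.04  z0 0.0680  y from -0.1800 to 0.1700 n 417 rms 0.0016
[-0.61593925 -0.04353362 -0.33369803]
t 24.37 stand x 4.8 y 0.1 z 92.9 mm  tool-y dir off stand 0.10 deg F [-1.04 -0.4  -1.03] w 16.2 gf 5.0 tiltxy 0.0001 0.0
```

Still no contact; lower in 0.4 mm steps and watch the force.

Call:
servo_tool([
  {"grip": -0.8,"linear": [0,0,0.3],"rotation": [0,0,0]},
  {"grip": -0.8,"linear": [0,0,0.5],"rotation": [0,0,0]},
  {"grip": -0.8,"linear": [0,0,0.5],"rotation": [0,0,0]},
  {"grip": -0.8,"linear": [0,0,0.5],"rotation": [0,0,0]},
], squeeze=3)

```text
time_s: 24.7
eef_pos: [0.5695, -0.0122, 0.0924]
eef_rot: [-0.0, 0.016, 1.0, 0.0]
wrist_force: [-0.4, -0.9, -0.4]
gripper_width: 0.0161
gripper_force: 3.0
```

```bash
python3 -c "
from h import *
F=[]
for i in range(4): f=snap('top'); beam(f); F.append(ctrl.sense()['wrist_force'])
print(np.mean(F,0)); tcp()"
```

```text
slope deg 0.07  z0 0.0679  y from -0.1801 to 0.1699 n 413 rms 0.0015
slope deg 0.04  z0 0.0681  y from -0.1802 to 0.1699 n 414 rms 0.0015
slope deg -0.01  z0 0.0679  y from -0.1800 to 0.1699 n 412 rms 0.0015
slope deg 0.02  z0 0.0679  y from -0.1802 to 0.1698 n 417 rms 0.0017
[ 0.27915997 -0.27645971 -0.4247976 ]
t 24.90 stand x 4.7 y 0.1 z 92.4 mm  tool-y dir off stand 0.10 deg F [ 0.1  -0.25 -0.1 ] w 16.0 gf 3.0 tiltxy -0.0 0.0
```

Call:
servo_tool([
  {"grip": -0.8,"linear": [0,0,0.2],"rotation": [0,0,0]},
  {"grip": -0.8,"linear": [0,0,0.4],"rotation": [0,0,0]},
  {"grip": -0.8,"linear": [0,0,0.4],"rotation": [0,0,0]},
  {"grip": -0.63,"linear": [0,0,0.4],"rotation": [0,0,0]},
  {"grip": -0.6,"linear": [0,0,0.4],"rotation": [0,0,0]},
  {"grip": -0.5,"linear": [0,0,0.4],"rotation": [0,0,0]},
  {"grip": -0.4,"linear": [0,0,0.4],"rotation": [0,0,0]},
  {"grip": -0.2,"linear": [0,0,0.4],"rotation": [0,0,0]},
  {"grip": -0.1,"linear": [0,0,0.4],"rotation": [0,0,0]},
  {"grip": -0.1,"linear": [0,0,0.4],"rotation": [0,0,0]},
])

```text
time_s: 25.73
eef_pos: [0.5695, -0.0122, 0.092]
eef_rot: [-0.0, 0.016, 1.0, 0.0]
wrist_force: [-0.3, 0.1, 0.1]
gripper_width: 0.0401
gripper_force: 0.0
```

```bash
python3 -c "
from h import *
for i in range(3): f=snap('top'); beam(f)
tcp()"
```

```text
slope deg 0.08  z0 0.0682  y from -0.1798 to 0.1700 n 411 rms 0.0015
slope deg 0.03  z0 0.0678  y from -0.1800 to 0.1698 n 416 rms 0.0016
slope deg -0.00  z0 0.0680  y from -0.1802 to 0.1700 n 415 rms 0.0015
t 25.88 stand x 4.7 y 0.0 z 92.0 mm  tool-y dir off stand 0.09 deg F [-0.05  0.37 -0.76] w 41.2 gf 0.0 tiltxy -0.0001 0.0
```

Call:
servo_tool([
  {"grip": -0.1,"linear": [0,0,-8],"rotation": [0,0,0]},
  {"grip": -0.1,"linear": [0,0,-25],"rotation": [0,0,0]},
  {"grip": -0.1,"linear": [0,0,-50],"rotation": [0,0,0]},
  {"grip": -0.1,"linear": [0,0,-80],"rotation": [0,0,0]},
  {"grip": -0.1,"linear": [0,0,-110],"rotation": [0,0,0]},
  {"grip": -0.1,"linear": [30,0,-125],"rotation": [0,0,0]},
  {"grip": -0.1,"linear": [65,0,-130],"rotation": [0,0,0]},
  {"grip": -0.1,"linear": [95,0,-130],"rotation": [0,0,0]},
  {"grip": -0.1,"linear": [115,0,-130],"rotation": [0,0,0]},
  {"grip": -0.1,"linear": [120,0,-130],"rotation": [0,0,0]},
])

```text
time_s: 26.72
eef_pos: [0.4463, -0.0084, 0.2225]
eef_rot: [-0.001, 0.016, 1.0, -0.001]
wrist_force: [0.2, 0.7, -0.9]
gripper_width: 0.0415
gripper_force: 0.0
```

```bash
python3 -c "
from h import *
g=snap('side')
for i in range(3): f=snap('top'); c=beam(f)
tcp(); S=STAND; a=S[2]; im=g['img'].astype(int)
def st(P): d=P[:2]-np.array(S[:2]); return (1000*np.array([np.cos(a)*d[0]+np.sin(a)*d[1],-np.sin(a)*d[0]+np.cos(a)*d[1],P[2]])).round(1)
for v in range(188,204): print(v,im[v,274:280].tolist(),im[v,290].tolist())
for v in (193,194,195): print('line',v,st(atz(g,278,v,.074)))
b=cv2.resize(g['img'][160:240,240:340],None,fx=6,fy=6,interpolation=cv2.INTER_CUBIC)
cv2.imwrite('pics/c8.png',np.clip(b[:,:,::-1].astype(float)*1.6,0,255).astype(np.uint8))"
```

```text
slope deg 0.10  z0 0.0681  y from -0.1800 to -0.0811 n 425 rms 0.0015
slope deg -0.18  z0 0.0675  y from -0.1804 to -0.0811 n 421 rms 0.0014
slope deg 0.17  z0 0.0682  y from -0.1800 to -0.0831 n 414 rms 0.0014
t 26.92 stand x -113.7 y -0.2 z 222.7 mm  tool-y dir off stand 0.09 deg F [-0.02 -0.38 -0.36] w 41.1 gf 0.0 tiltxy 0.0021 0.0
188 [[13, 13, 13], [13, 14, 14], [28, 30, 29], [69, 71, 67], [112, 115, 108], [118, 119, 113]] [39, 39, 38]
189 [[13, 17, 17], [16, 17, 18], [20, 23, 24], [48, 51, 48], [90, 94, 89], [111, 113, 106]] [39, 40, 38]
190 [[18, 17, 18], [23, 15, 14], [23, 17, 16], [40, 38, 37], [76, 77, 73], [104, 102, 98]] [40, 34, 33]
191 [[23, 15, 15], [40, 7, 7], [47, 9, 10], [49, 16, 16], [65, 41, 40], [77, 58, 55]] [54, 17, 15]
192 [[27, 12, 10], [52, 10, 7], [57, 10, 10], [56, 8, 5], [59, 16, 14], [57, 15, 12]] [56, 5, 3]
193 [[31, 18, 19], [54, 20, 21], [60, 30, 23], [60, 28, 23], [57, 23, 19], [56, 24, 18]] [59, 25, 23]
194 [[30, 14, 16], [53, 10, 10], [59, 13, 11], [57, 10, 10], [58, 13, 13], [57, 12, 9]] [59, 16, 13]
195 [[28, 12, 11], [53, 6, 3], [58, 2, 0], [58,
[... 212 characters left out ...]
0]] [62, 5, 5]
198 [[65, 57, 52], [61, 27, 22], [62, 4, 5], [62, 11, 11], [61, 24, 20], [61, 25, 23]] [62, 24, 18]
199 [[64, 46, 37], [63, 18, 12], [61, 7, 9], [63, 36, 34], [60, 54, 51], [60, 58, 55]] [59, 44, 36]
200 [[63, 40, 28], [60, 11, 0], [61, 12, 9], [63, 41, 39], [60, 60, 56], [59, 64, 61]] [58, 42, 31]
201 [[63, 33, 23], [63, 15, 3], [63, 14, 5], [60, 31, 24], [57, 52, 46], [59, 61, 58]] [62, 43, 35]
202 [[64, 32, 17], [66, 23, 0], [64, 20, 0], [61, 32, 19], [59, 50, 44], [58, 60, 56]] [61, 47, 37]
203 [[63, 27, 5], [68, 26, 0], [66, 28, 0], [61, 33, 14], [58, 49, 42], [58, 58, 54]] [62, 49, 42]
line 193 [-11.3   1.5  74. ]
line 194 [-11.4  -2.9  74. ]
line 195 [-11.5  -7.4  74. ]
```

View pics/c8.png

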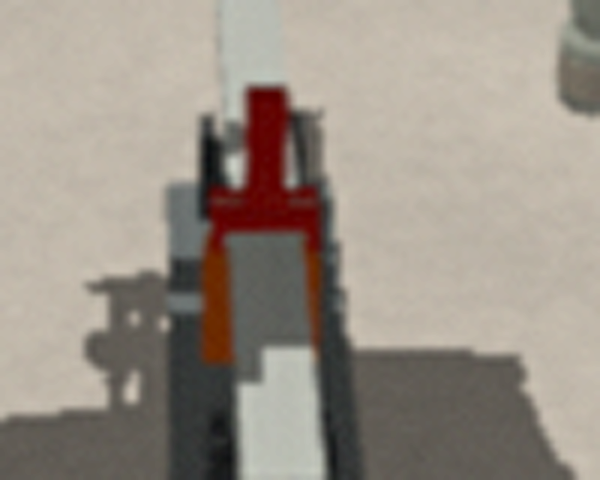

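Call:
servo_tool([
  {"grip": -0.1,"linear": [0,35,-20],"rotation": [0,0,0]},
  {"grip": -0.1,"linear": [0,70,-40],"rotation": [0,0,0]},
  {"grip": -0.1,"linear": [0,105,-50],"rotation": [0,0,0]},
  {"grip": -0.1,"linear": [0,140,-50],"rotation": [0,0,0]},
  {"grip": -0.1,"linear": [0,175,-50],"rotation": [0,0,0]},
  {"grip": -0.1,"linear": [0,210,-50],"rotation": [0,0,0]},
  {"grip": -0.1,"linear": [0,245,-50],"rotation": [0,0,0]},
  {"grip": -0.1,"linear": [0,280,-50],"rotation": [0,0,0]},
  {"grip": -0.1,"linear": [0,300,-50],"rotation": [0,0,0]},
  {"grip": -0.1,"linear": [0,300,-50],"rotation": [0,0,0]},
])

```text
time_s: 27.75
eef_pos: [0.4588, 0.2983, 0.272]
eef_rot: [-0.001, 0.013, 1.0, 0.003]
wrist_force: [-0.8, 0.4, 0.5]
gripper_width: 0.0413
gripper_force: 0.0
```

Call:
servo_tool([
  {"grip": -0.1,"linear": [0,0,0],"rotation": [0,0,0]},
  {"grip": -0.1,"linear": [0,0,0],"rotation": [0,0,0]},
  {"grip": -0.1,"linear": [0,0,0],"rotation": [0,0,0]},
  {"grip": -0.1,"linear": [0,0,0],"rotation": [0,0,0]},
  {"grip": -0.1,"linear": [0,0,0],"rotation": [0,0,0]},
  {"grip": -0.1,"linear": [0,0,0],"rotation": [0,0,0]},
  {"grip": -0.1,"linear": [0,0,0],"rotation": [0,0,0]},
  {"grip": -0.1,"linear": [0,0,0],"rotation": [0,0,0]},
])

```text
time_s: 28.42
eef_pos: [0.4593, 0.2912, 0.2722]
eef_rot: [0.0, 0.016, 1.0, 0.0]
wrist_force: [0.3, 0.4, -0.9]
gripper_width: 0.041
gripper_force: 0.0
```

```bash
python3 -c "
from h import *
for i in range(5): f=snap('top'); c=beam(f)
S=STAND; a=S[2]
def st(P): d=P[:2]-np.array(S[:2]); return (1000*np.array([np.cos(a)*d[0]+np.sin(a)*d[1],-np.sin(a)*d[0]+np.cos(a)*d[1],P[2]]))
im=f['img'].astype(int); vs,us=np.nonzero((im[...,0]>60)&(im[...,0]>2*im[...,1])&(im[...,2]>.6*im[...,1])&(np.arange(560)[None,:]>255)&(np.arange(560)[None,:]<300)&(np.arange(420)[:,None]<225)&(np.arange(420)[:,None]>185))
Q=np.array([st(bydepth(f,u,v)) for u,v in zip(us,vs)])
for lo,hi in ((66,85),(108,130)):
    q=Q[(Q[:,2]>lo)&(Q[:,2]<hi)]; print(len(q),q.mean(0).round(1),q.min(0).round(1),q.max(0).round(1))
tcp()"
```

```text
slope deg 0.07  z0 0.0681  y from -0.1801 to 0.1700 n 1414 rms 0.0016
slope deg 0.05  z0 0.0681  y from -0.1803 to 0.1699 n 1423 rms 0.0017
slope deg 0.06  z0 0.0681  y from -0.1800 to 0.1698 n 1414 rms 0.0017
slope deg 0.04  z0 0.0681  y from -0.1799 to 0.1699 n 1426 rms 0.0017
slope deg 0.09  z0 0.0681  y from -0.1801 to 0.1698 n 1419 rms 0.0017
77 [-7.2 -1.6 74.4] [-16.9 -10.9  67.3] [19.6 10.5 84.6]
63 [  1.7  -0.4 118.9] [ -5.3  -7.5 110.4] [  8.9   6.8 122.2]
t 28.67 stand x -115.8 y 299.9 z 272.1 mm  tool-y dir off stand 0.10 deg F [ 0.09 -0.29 -0.58] w 41.3 gf 0.0 tiltxy 0.0 0.0001
```

Beam level at 0.06°, rider plate about 74 mm high and post top about 119 mm (seated), within about 0.5 mm of the ridge's centre. Handing in.

```bash
python3 -c "
from h import *
print(ctrl.sign_off())"
```

```text
the job is handed in; nothing more can be done
None
```

I handed the job in at about 29 s: the beam is balanced level on the ridge (about 0.06° slope), with the red rider seated within about 0.5 mm of the ridge's centre and nothing touching either; however, early in the slide the finger's push briefly raised the beam about 3 mm off the ridge, until I eased it back down.

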